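Clear the air nozzles and clamp the case holder

ROBOT

A 6-joint arm with a two-finger parallel gripper is mounted at the origin on the work surface. World frame = base frame: x ahead of the robot, y to its left, z up, the work surface at z = 0. Lengths are in mm, angles in degrees, forces in N, time in s.
With the tool pointing down it reaches from about 350 to 850 mm from the base axis. Payload 8.1 kg.
Tool frame: the origin (TCP) lies on the centre line of the jaws, within the pads' length; the fingertips stand 8 mm ahead of it and the grasp point (between the pads) lies 11 mm behind it; x points along the fingers, z is the direction in which the jaws open and shut, and the axes are right-handed (so a half turn about x gives the same grasp; the last joint's range is limited). The gripper opens to 85 mm and grips with 20 to 120 N. Pads are 22 mm wide; open, the fingers measure 114 mm over their backs; the gripper's body (76 mm by 85 mm) begins 54 mm behind the grasp point. The pads swing forward as they close: fully open they stand 13 mm farther back than shut.
Start: joints at [-72.273, 7.471, 85.268, -0, 87.261, -4.893], TCP at [230.794, -553.841, 239.292] pointing down, gripper open.
Joint ranges: [-169.43, 169.43], [-51.17, 129.36], [1.28, 143.12], [-76.62, 256.62], [0, 156.53], [-152.29, 152.29]. Speed limits (degrees/s): [136.94, 136.94, 159.86, 180, 180, 180].

INTERFACE

Orientations are given as [roll, pitch, yaw] about the fixed x, y, z axes, in that order (R = Rz(yaw) Ry(pitch) Rx(roll)).
In Python, from bench import r, vision, order gives the robot as it stands. The module is installed in compiled form; this text tells all that it offers.
- The arm moves only by the shell command python3 -m jog 'ROWS' [FORCE]. ROWS is JSON, a list of rows, each a list of 3 entries, a list of its own where there are three numbers: the shift along the world's x, y, z in m, then the turn, a rotation vector about the world's x, y, z in rad, then the opening, from -1 (shut) to 1 (fully open). A call has 1 to 5 rows; each row is the pose to reach, as a shift and turn from the pose commanded when the call began; what a row does not reach only later rows make up. A row lasts 1/12 s, in which the tool goes at most 41.7 mm and 7.16 degrees, less where a joint would pass 70% of its speed; a pose out of reach is approached as far as the arm can. A call with a gripper value outside its range is refused whole. The fingers move at their own pace and stop on an object; FORCE is the grip in N (left out, the last holds). Time passes only in rows, so rows that repeat a pose let the fingers close. It gives the time, the measured TCP pose, the force and the opening at its end, in the units of the state.
- r.sense(): the state, without advancing time (a new reading comes with each control period).
- vision.snapshot(name): name is "scene" or "top" or "wrist"; returns the picture (400x640x3 uint8, red, green, blue); there is no depth.
- vision.camera_model(name): a dict with "fov_y" (degrees; the focal length in pixels is half the picture's height over the tangent of half this angle, whatever the lens; pixels are square), "cx", "cy" (the principal point, pixels), "world_to_cam" (4x4, takes a point from world to camera coordinates). Camera axes: x right, y down, z forward; pixel columns grow to the right and rows downward; lengths in mm; the calibration is good to about 2 mm. A picture is of the moment at which its call begins: read the wrist's pose just before it. camera_model takes no time and is no camera call; for the wrist camera it gives the pose at the moment of the call.
- order.hand_in(): hands the job in, once; it reports no verdict.
The state is a dict: "time": time; "joint_pos": joint angles; "qd": joint speeds; "joint_efforts": joint torques, N m; "tool_pos": TCP position; "tcp_rot": TCP orientation; "ft_force": force on the tool from outside, world axes, zero at the start; "wrist_torque": the same for the moment, N m; "finger_gap": finger opening in mm.
Only numpy, scipy, OpenCV 4.12 (cv2) and the standard library are available. Lean on these libraries where they do the work, as an engineer would, in place of code of your own. Each camera call takes 0.05 s, during which the arm holds its last target.

TASK

Blowing off is finished at this watch assembly bench and inspection is next. Free every air nozzle from its quick coupler by pulling its spring sleeve fully back and letting it snap forward again, and hang each nozzle astride the rail, a leg on either side of the bar. Only when all of them hang there, stand the steel case holder centred on the clamp's rubber pad and push the toggle clamp's handle down past its over-centre point so that the spindle holds it; leave the loupe and the screwdriver where they are.

Things in the scene. Friction and masses are not known exactly. Their poses are not given: they have to be found in the camera images.
- manifold: Fixed aluminium air manifold block 50 (x) x 270 (y) x 115 mm high; origin on the bench under its centre. Three quick couplers stick out of its -x face (towards the robot) at y = +95 (coupler 0), 0 (coupler 1) and -95 mm (coupler 2), axes level along x, 95 mm up, mouths at x = -92 mm. Position and yaw vary
- sleeve0 (a joint): Brass sleeve of coupler 0 in m: 0 = forward (home), 0.018 = fully back, towards the manifold block (its +x). Spring: 4 N at 0, 9 N at 0.018. Pulled back it unlocks the plug (at 0.009) and in the last part of its travel pushes the plug 15 mm out; let go from fully back it snaps forward and the plug stays lying loosely, 32 mm deep. Let go from short of 0.016 the plug is caught again
- sleeve1 (a joint): Brass sleeve of coupler 1, as sleeve 0
- sleeve2 (a joint): Brass sleeve of coupler 2, as sleeve 0
- sleeve0_grip (a point): Middle of the gripping band of sleeve 0 (moves with it), on the coupler's axis, 95 mm up; axes as the manifold's. Band 34 mm in diameter along x with flat sides, from 25 mm in front of the point to 10 mm behind it (+x), where a rim 42 mm in diameter and 7 mm thick begins. Pinch from above, across y
- sleeve1_grip (a point): The same on sleeve 1
- sleeve2_grip (a point): The same on sleeve 2
- nozzle0_grip (a point): Air nozzle locked in coupler 0 at the start (None if absent). The point is the middle of its black grip tab (34 long in x, 14 wide in y, top 14 mm above the point, 24 mm clear above the tube); grasp it there, across y. Axes: x along the tube to the plug, z up. Flat saddle underside 35 mm below the point; two legs (24 mm wide) at x = -27 and +27 mm hang 51 mm further, gap 51 mm. 120 g, balanced at the tab
- nozzle1_grip (a point): Air nozzle in coupler 1, same shape and point as nozzle 0 (None if absent). The 16 mm tube runs 24 mm below the point; just outside the -x leg a spout reaches 82 mm below the point. The plug (15 mm, keyed: does not turn) reaches to x = 91 mm; locked, the mouth is at x = 44 mm. Locked it cannot be drawn out. Freed, draw it straight out along the manifold's -x by 40 mm more before lifting it
- nozzle2_grip (a point): Air nozzle in coupler 2, same shape and point as nozzle 0 (None if absent). Rests on the rail with its point 43 mm above the bar's axis
- rail_mid (a point): Middle of the fixed rail's steel bar, on its axis, 150 mm above the bench. Bar 16 mm in diameter, 270 mm long along the point's own y (level); posts under its two ends, nothing above. A nozzle resting on it has its grip point 43 mm above this point, its x across the bar (either way round). Neighbours need about 75 mm along the bar. Position and yaw vary
- pad_mid (a point): Middle of the top face of the toggle clamp's round rubber pad (68 mm dia.), 12 mm above the bench, where the holder is to stand. Axes: -x points to the clamp's pivot, 125 mm away level. With the clamp open the arm stands up, leaning back, and the space above the pad is free. Position and yaw vary
- clamp_pivot (a point): Handle pivot of the hold-down clamp, on the clamp's centre line, 85 mm above the bench, 125 mm from the pad (pad on its +x side, handle on its -x side). The handle swings about this point's y
- handle_end (a point): Point on the axis of the clamp's black round handle (22 mm dia.), 85 mm from the pivot and 20 mm before the handle's end; moves with the handle
- clamp_handle (a joint): Clamp handle angle in rad: 0 = open (handle leans up from the pivot at 58 degrees above level, on the -x side), grows as it is pushed down, over-centre at 1.05, 1.14 = locked against its stop (7 degrees below level). The arm comes down with it. Stays open; stays locked once past centre. About 5 N at its end from above; lift it to open
- holder_mid (a point): Steel case holder, a round pot 52 mm in diameter and 45 mm high, 350 g; the point is its centre, half-way up. z is up
- loupe_mid (a point): Black eye loupe, 40 dia. x 34 mm, bystander
- driver_grip (a point): Screwdriver, 130 mm, lying flat, bystander; the point is on its handle
Not all that is in view belongs to the job. What is shaped like the part that bears nozzle2_grip but blue or red is not meant. Of the things that look like the part that bears holder_mid, the smaller one is meant.

How it is judged (in metres and radians):
On the way, in this order (a step that is already met when the one before it is completed fails the run):
1. a coupler's sleeve is pulled back (value of joint any of sleeve0, sleeve1, sleeve2 above 0.008 m), for 0.05 s.
2. every nozzle hangs on the rail and all sleeves are forward again (z of nozzle0_grip in the frame of rail_mid between 0.033 and 0.052 m and x of nozzle0_grip in the frame of rail_mid between -0.025 and 0.025 m and y of nozzle0_grip in the frame of rail_mid between -0.13 and 0.13 m and angle between each of nozzle0_grip, nozzle1_grip, nozzle2_grip's own z axis and vertical below 0.4 rad and contact force between each of nozzle0, nozzle1, nozzle2 and rail above 0.2 N and linear speed of each of nozzle0, nozzle1, nozzle2 below 0.03 m/s and z of nozzle1_grip in the frame of rail_mid between 0.033 and 0.052 m and x of nozzle1_grip in the frame of rail_mid between -0.025 and 0.025 m and y of nozzle1_grip in the frame of rail_mid between -0.13 and 0.13 m and z of nozzle2_grip in the frame of rail_mid between 0.033 and 0.052 m and x of nozzle2_grip in the frame of rail_mid between -0.025 and 0.025 m and y of nozzle2_grip in the frame of rail_mid between -0.13 and 0.13 m and value of joint each of sleeve0, sleeve1, sleeve2 below 0.002 m), for 0.2 s.
3. the holder on the pad is clamped (horizontal distance between holder_mid and pad_mid below 0.012 m and angle between holder_mid's own z axis and vertical below 0.1 rad and value of joint clamp_handle above 1.1 rad and contact force between clamp_tip and holder above 3 N), for 0.3 s.
At the end, for the whole second after the job is handed in: Each nozzle at rest astride the bar (grip point 33-52 mm above its axis, within 25 mm across, 130 mm along, tilt under 0.4 rad); sleeves forward (under 2 mm); holder upright within 12 mm of the pad centre, spindle pressing over 3 N, handle over 1.1 rad; bystanders within 40 mm (all of step 2 and all of step 3 and linear speed of holder below 0.02 m/s); the robot touches nothing.
It fails at once if the loupe is pushed away (over 40 mm) (distance of loupe_mid from where it was at the start of the episode above 0.04 m).
It fails at once if the screwdriver is pushed away (over 40 mm) (distance of driver_grip from where it was at the start of the episode above 0.04 m).
Of nozzle0, nozzle1, nozzle2 only 2 to 3 are there at a start; the rules pass over those that are not, and their reading is None.
At some moment in a run one of holder may be knocked a few centimetres aside while the robot is not near it.
It also fails if it takes over 210 s, if anything falls off the work surface, if the arm or the gripper's body presses on something with over 40 N, if the wrist force passes 120 N, or if a joint passes its speed limit or range.

## Working session

There is one attempt and no reset: what is moved stays moved. The work goes in short steps, Python scripts to look and compute and a shell command to move; the robot and the scene stay as the last step left them, time stands still between calls to the robot, and variables do not carry over. Pictures are saved under pics/ and viewed, and the job is handed in when it is done.

```bash
mkdir -p pics; ls; cat > h.py <<'E'
import numpy as np, cv2
from bench import r, vision, order
def snap(n,f):
    im=vision.snapshot(n); cv2.imwrite('pics/'+f,im[:,:,::-1]); return im
def cam(n):
    m=vision.camera_model(n); f=200/np.tan(np.radians(m['fov_y'])/2); return f,m['cx'],m['cy'],np.array(m['world_to_cam'])
def ray(n,u,v,M=None):
    f,cx,cy,T=M or cam(n); d=np.array([(u-cx)/f,(v-cy)/f,1]); R=T[:3,:3]; c=-R.T@T[:3,3]; return c,R.T@d
def onz(n,u,v,z,M=None):
    c,d=ray(n,u,v,M); return c+d*(z-c[2])/d[2]
def proj(n,p,M=None):
    f,cx,cy,T=M or cam(n); q=T[:3,:3]@np.array(p,float)+T[:3,3]; return f*q[0]/q[2]+cx,f*q[1]/q[2]+cy
def tri(a,b):
    # two (cam,u,v): nearest point, gap
    (c1,d1),(c2,d2)=ray(*a),ray(*b); d1=d1/np.linalg.norm(d1); d2=d2/np.linalg.norm(d2)
    s=np.linalg.lstsq(np.stack([d1,-d2],1),c2-c1,rcond=None)[0]
    p,q=c1+s[0]*d1,c2+s[1]*d2; return (p+q)/2,np.linalg.norm(p-q)
E
python3 - <<'E'
from h import *
for n in('scene','top','wrist'):
    snap(n,n+'0.png'); m=cam(n); print(n,m[:3],(-m[3][:3,:3].T@m[3][:3,3]).round())
print(r.sense())
E
```

```text
pics
scene (np.float64(385.84956369336237), 321.706935370477, 201.45304689227353) [927. 711. 608.]
top (np.float64(384.1636971001498), 319.653155386739, 197.95847000678327) [ 425.   36. 1108.]
wrist (np.float64(282.8654800008656), 323.85468928931164, 198.51875917917417) [ 302. -523.  374.]
{'time': 0.15, 'joint_pos': array([-7.22738230e+01,  7.50586228e+00,  8.53156418e+01,  5.71976066e-05,
        8.72624729e+01, -4.89304889e+00]), 'qd': array([ 0.03289885, -0.10849771, -0.22022203, -0.14010258, -0.08128796,
       -0.02232014]), 'joint_efforts': array([ 1.07641241e-03, -5.70064831e+01, -5.01156664e+01, -6.10985762e-05,
        9.68861219e-03, -3.63206698e-05]), 'tool_pos': array([ 230.65536693, -553.4371856 ,  238.47151316]), 'tcp_rot': array([175.06797363,  89.91602306, 107.68719671]), 'ft_force': array([ 0.26122788,  0.03455638, -0.34300375]), 'wrist_torque': array([-0.00789799, -0.01065125,  0.00120619]), 'finger_gap': 85.03525612525473}
```

View pics/scene0.png

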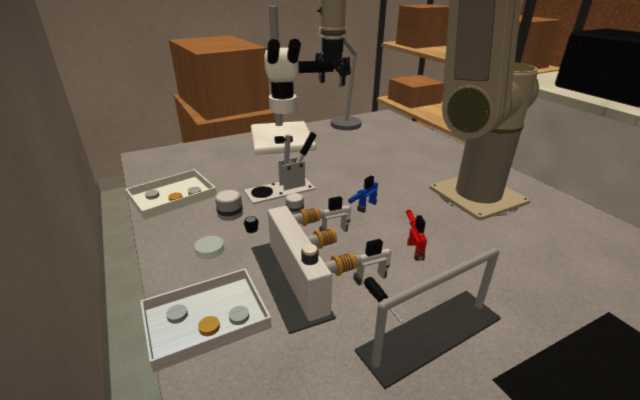

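View pics/top0.png

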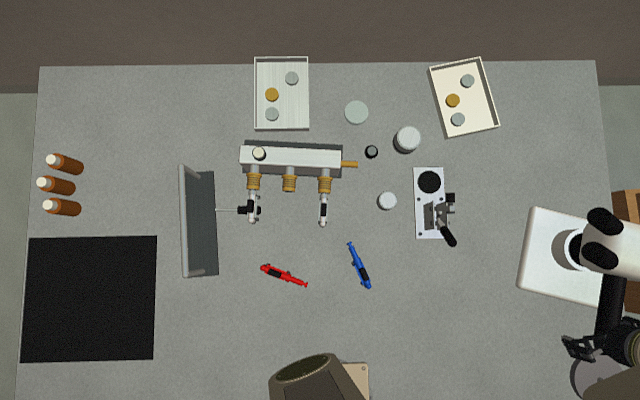

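View pics/wrist0.png

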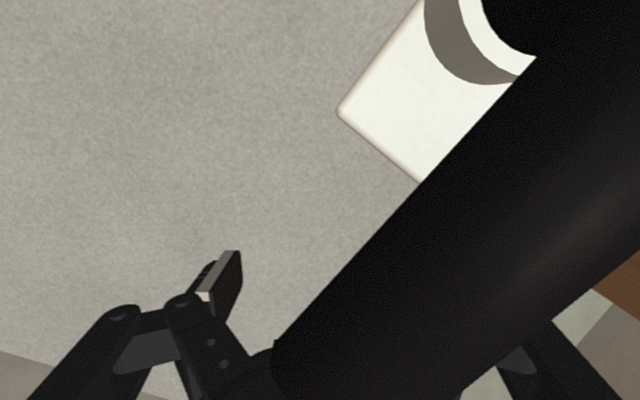

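```bash
python3 - <<'E'
import cv2
a=cv2.imread('pics/top0.png'); s=cv2.imread('pics/scene0.png')
cv2.imwrite('pics/top0a.png',cv2.resize(a[125:295,165:365],None,fx=4,fy=3.5,interpolation=2)[:600])
cv2.imwrite('pics/top0b.png',cv2.resize(a[110:260,340:480],None,fx=4,fy=4,interpolation=2))
cv2.imwrite('pics/sc0a.png',cv2.resize(s[110:260,220:420],None,fx=4,fy=4,interpolation=2))
cv2.imwrite('pics/sc0b.png',cv2.resize(s[190:390,290:510],None,fx=3,fy=3,interpolation=2))
E
```

```text
(no output)
```

View pics/top0a.png

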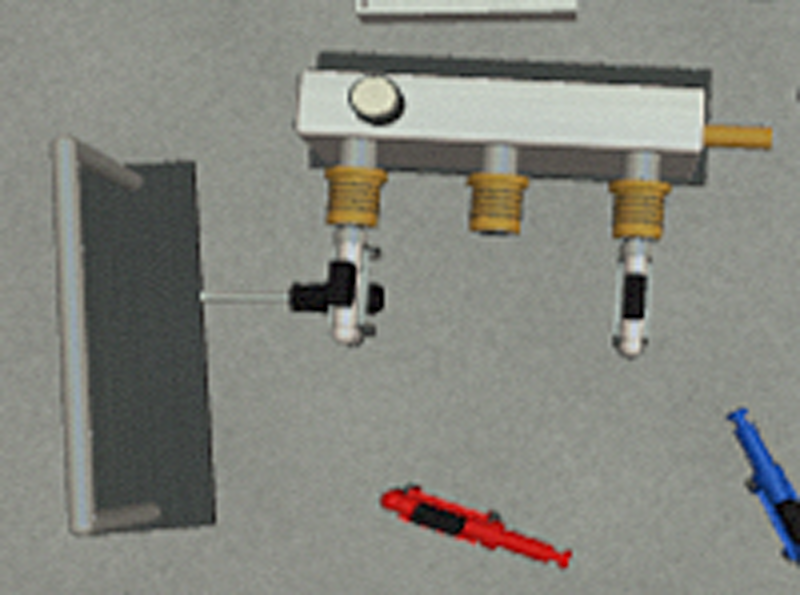

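View pics/top0b.png

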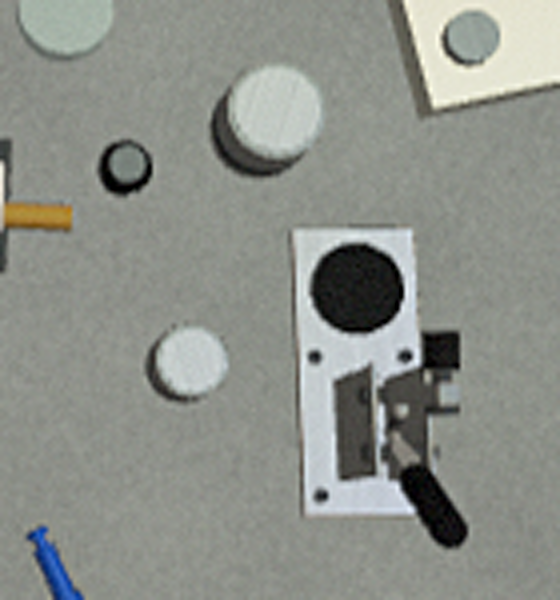

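View pics/sc0a.png

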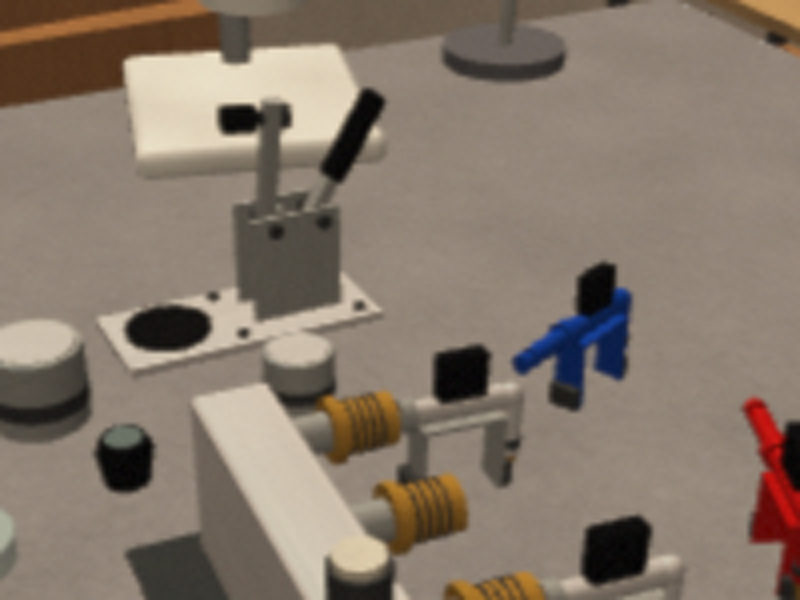

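View pics/sc0b.png

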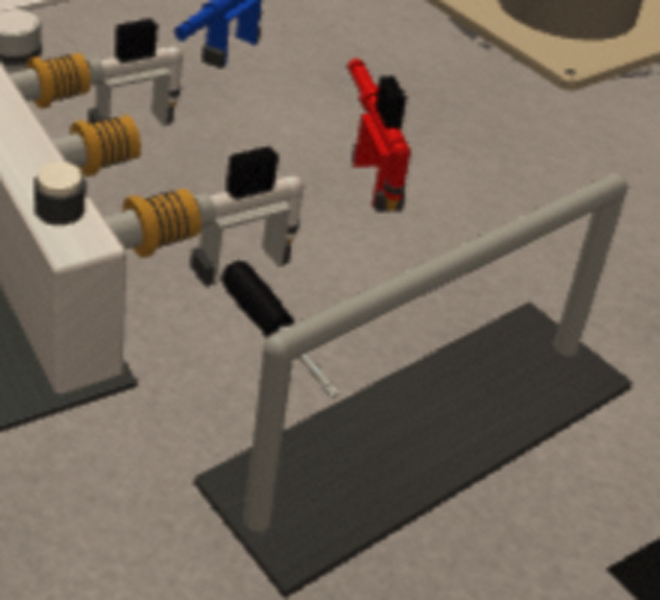

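```bash
python3 - <<'E'
from h import *
A=lambda x,y:(165+x/4,125+y/3.5)
B=lambda x,y:(340+x/4,110+y/4)
def t(nm,p,z): print(nm,np.round(p,1),onz('top',*p,z).round(1))
print('manifold')
for c in [(301,70),(705,87),(705,150),(299,133)]: t('mc',A(*c),115)
t('noz2 tab top',A(634,297),133); t('noz0 tab top',A(343,285),133)
t('noz2 tube spout end',A(631,347),100); 
t('sl0',A(355,196),112);t('sl1',A(496,203),112);t('sl2',A(640,208),112)
t('rail a',A(64,143),150);t('rail b',A(83,525),150)
t('pad',B(357,287),12); t('holder',B(191,362),45); t('big',B(275,112),45)
t('pl',B(293,229),8);t('pl',B(413,228),8);t('pl',B(303,516),8)
t('loupe',B(127,165),34)
t('driver tip',A(203,297),8);t('driver end',A(383,297),10)
S=lambda x,y:(220+x/4,110+y/4)
# handle end: tip of handle
print('handle tip',tri(('top',*B(450,530)),('scene',*S(371,100))))
print('handle base',tri(('top',*B(408,478)),('scene',*S(330,172))))
print('tab2 ',tri(('top',*A(634,297)),('scene',*S(461,356))))
print('sl1 rim front?',proj('scene',[0,0,0]))
g=cv2.cvtColor(cv2.imread('pics/top0.png'),cv2.COLOR_BGR2GRAY)
E
```

```text
manifold
mc [240.2 145. ] [699.3 222.9 115. ]
mc [341.2 149.9] [681.7 -44.2 115. ]
mc [341.2 167.9] [633.1 -42.8 115. ]
mc [239.8 163. ] [650.7 224.  115. ]
noz2 tab top [323.5 209.9] [521.    7.1 133. ]
noz0 tab top [250.8 206.4] [533.3 192.1 133. ]
noz2 tube spout end [322.8 224.1] [486.6   8.9 100. ]
sl0 [253.8 181. ] [602.6 187.7 112. ]
sl1 [289. 183.] [595.6  95.4 112. ]
sl2 [325.  184.4] [590.1   1.  112. ]
rail a [181.  165.9] [638.  365.3 150. ]
rail b [185.8 275. ] [366.4 347.  150. ]
pad [429.2 181.8] [ 609.  -306.1   12. ]
holder [387.8 200.5] [ 552.4 -176.    45. ]
big [408.8 138. ] [ 731.3 -244.2   45. ]
pl [413.2 167.2] [ 653.6 -262.7    8. ]
pl [443.2 167. ] [ 652.8 -351.2    8. ]
pl [415.8 239. ] [ 444.3 -258.8    8. ]
loupe [371.8 151.2] [ 697.1 -138.3   34. ]
driver tip [215.8 209.9] [539.2 311.9   8. ]
driver end [260.8 209.9] [536.5 183.2  10. ]
handle tip (array([ 429.68888869, -305.19578796,  166.93560497]), np.float64(3.5761343005548967))
handle base (array([ 465.80374026, -300.03139356,  115.0085704 ]), np.float64(0.5259447035716968))
tab2  (array([521.11879026,   7.18980286, 126.27904721]), np.float64(1.217323366221159))
sl1 rim front? (np.float64(476.61219326890773), np.float64(194.74872666564292))
```

```bash
cat >> h.py <<'E'
from scipy.spatial.transform import Rotation as Ro
def st():
    s=r.sense(); R=Ro.from_euler('xyz',s['tcp_rot'],degrees=True).as_matrix(); z=R[:,2]
    print('t %.2f'%s['time'],'tcp',s['tool_pos'].round(1),'x',R[:,0].round(3),'jawang %.2f'%np.degrees(np.arctan2(z[1],z[0])),'j',s['joint_pos'].round(1),'F',s['ft_force'].round(1),'gap %.1f'%s['finger_gap']); return s,R
E
python3 - <<'E'
from h import *
st()
A=lambda x,y:(165+x/4,125+y/3.5)
SB=lambda x,y:(290+x/3,190+y/3)
print('gauge top',tri(('top',*A(375,98)),('scene',*SB(60,180))))
for z in (115,140): print(onz('top',*A(375,98),z).round())
E
```

```text
t 0.15 tcp [ 230.7 -553.4  238.5] x [-0.     0.001 -1.   ] jawang -67.38 j [-72.3   7.5  85.3   0.   87.3  -4.9] F [ 0.3  0.  -0.3] gap 85.0
gauge top (array([670.12339245, 171.62958128, 137.4058766 ]), np.float64(2.3511531641728296))
[677. 174. 115.]
[670. 171. 140.]
```

```bash
python3 -m jog '[[[0.0,0.02,0.03],[0,0,-0.1],1],[[0.0,0.04,0.06],[0,0,-0.2],1],[[0.015,0.07,0.08],[0,0,-0.3],1],[[0.03,0.105,0.08],[0,0,-0.4],1],[[0.045,0.14,0.08],[0,0,-0.461],1]]'
python3 -m jog '[[[0.015,0.037,0],[0,0,0],1],[[0.03,0.074,0],[0,0,0],1],[[0.045,0.111,0],[0,0,0],1],[[0.06,0.148,0],[0,0,0],1],[[0.075,0.185,0],[0,0,0],1]]'
python3 -m jog '[[[0.015,0.037,0],[0,0,0],1],[[0.03,0.074,0],[0,0,0],1],[[0.045,0.111,0],[0,0,0],1],[[0.06,0.148,0],[0,0,0],1],[[0.075,0.185,0],[0,0,0],1]]'
python3 -c "
from h import *
st()"
```

```text
time: 0.57
tool_pos: [276.2, -413.4, 321.0]
tcp_rot: [34.6, 89.8, -59.6]
ft_force: [1.2, 0.6, -0.4]
finger_gap: 85.5
time: 0.98
tool_pos: [350.9, -227.0, 319.1]
tcp_rot: [102.8, 90.0, 8.9]
ft_force: [1.3, -0.4, -0.3]
finger_gap: 85.1
time: 1.4
tool_pos: [426.0, -41.8, 319.3]
tcp_rot: [73.2, 90.0, -20.6]
ft_force: [-0.1, -0.6, 0.0]
finger_gap: 85.6
t 1.40 tcp [426.  -41.8 319.3] x [ 0. -0. -1.] jawang -93.80 j [-12.5 -20.9 103.2  -0.   97.7  81.3] F [-0.1 -0.6  0. ] gap 85.6
```

```bash

python3 -m jog '[[[0.02,0.017,0],[0,0,0],1],[[0.04,0.034,0],[0,0,0],1],[[0.06,0.052,0],[0,0,0],1],[[0.06,0.052,0],[0,0,0],1]]'
python3 - <<'E'
from h import *
s,R=st(); M=cam('wrist'); snap('wrist','w1.png'); np.save('w1.npy',np.array([*M[:3],*M[3].ravel()]))
for nm,p in dict(g2=(523,6,133),g0=(535.5,194,133),pad=(609,-306,12)).items(): print(nm,proj('wrist',p,M))
E
```

```text
time: 1.73
tool_pos: [487.6, 11.2, 318.2]
tcp_rot: [-147.8, 89.9, 118.6]
ft_force: [0.9, 0.1, -0.1]
finger_gap: 84.9
t 1.73 tcp [487.6  11.2 318.2] x [-0.001  0.001 -1.   ] jawang -93.62 j [ -4.8 -11.2  95.4   0.1  95.9  88.9] F [ 0.9  0.1 -0.1] gap 84.9
g2 (np.float64(326.4523516282848), np.float64(147.7124709880757))
g0 (np.float64(158.9132139685802), np.float64(147.0603766800508))
pad (np.float64(541.2727779442604), np.float64(61.80862322444034))
```

View pics/w1.png

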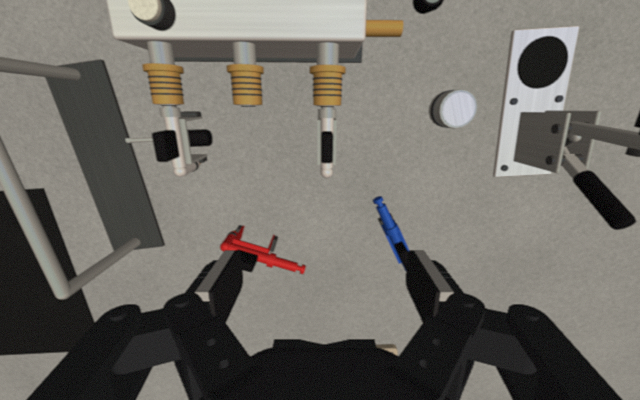

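```bash
python3 - <<'E'
import cv2
a=cv2.imread('pics/w1.png')
cv2.imwrite('pics/w1a.png',cv2.resize(a[30:190,280:380],None,fx=5,fy=3.75,interpolation=2))
cv2.imwrite('pics/w1b.png',cv2.resize(a[30:190,120:280],None,fx=5,fy=3.75,interpolation=2))
cv2.imwrite('pics/w1c.png',cv2.resize(a[20:230,430:640],None,fx=3.8,fy=2.85,interpolation=2))
E
```

```text
(no output)
```

View pics/w1a.png

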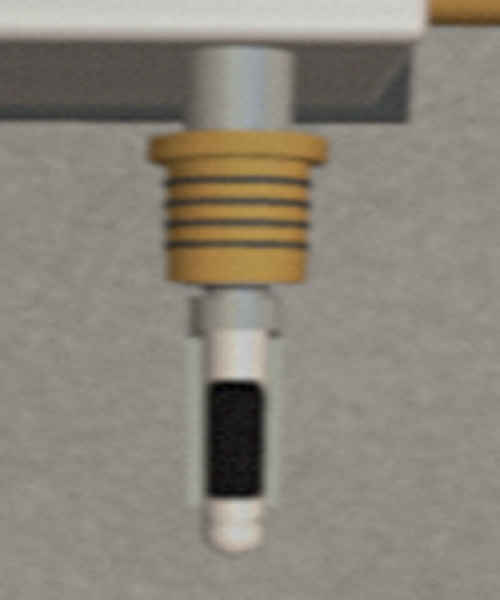

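View pics/w1b.png

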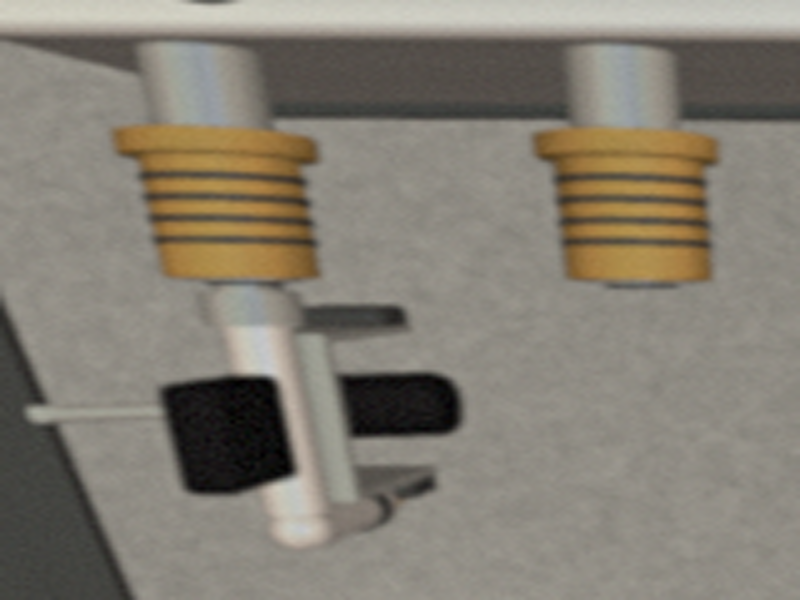

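View pics/w1c.png

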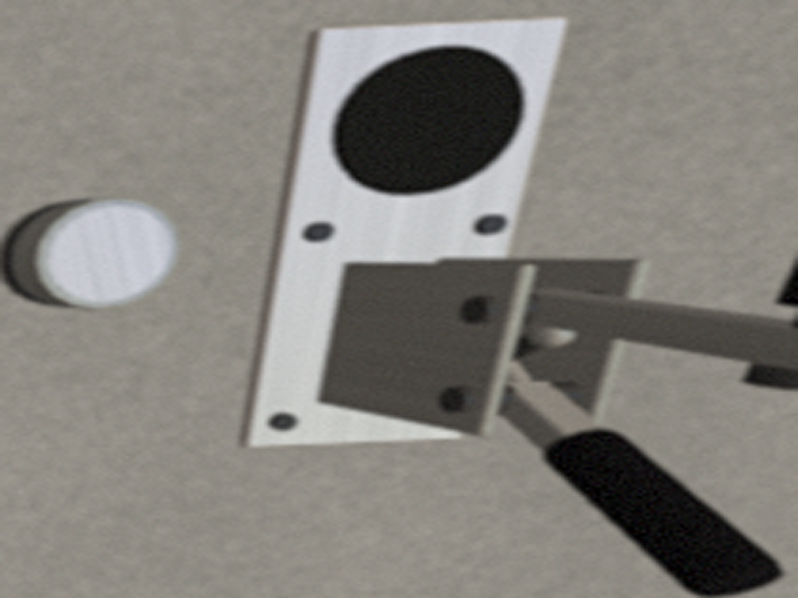

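```bash
python3 - <<'E'
from h import *
a=np.load('w1.npy'); M=(a[0],a[1],a[2],a[3:].reshape(4,4))
def t(n,u,v,z): print(n,onz('wrist',u,v,z,M).round(1))
a=lambda x,y:(280+x/5,30+y/3.75)
b=lambda x,y:(120+x/5,30+y/3.75)
t('s2 front',*a(237,282),112); t('s2 rim back',*a(239,133),116)
t('s2 mid axis(sides)',*a(237,230),95)
t('n2 tab rear',*a(238,381),133);t('n2 tab front',*a(236,497),133)
t('s0 front',*b(243,277),112); t('s0 rim back',*b(216,130),116);t('s0 front axis sides',*b(241,265),95)
t('s1 front',*b(640,279),112)
t('n0 tab tl',*b(164,388),133);t('n0 tab bl',*b(188,491),133);t('n0 tab br',*b(245,488),133);t('n0 tab tr',*b(222,380),133)
t('holder',454.2,107.5,45); 
c=lambda x,y:(430+x/3.8,20+y/2.85)
t('holder',*c(108,252),45)
t('pad',*c(428,120),12); t('block left',*a(0,35),115); t('block right',*a(423,40),115)
t('pl tl',*c(318,30),8);t('pl tr',*c(565,18),8);t('pl bl',*c(245,445),8)
print(tri(('top',*(340+450/4,110+530/4)),('scene',220+371/4,110+100/4)))
E
```

```text
s2 front [568.5   2.  112. ]
s2 rim back [609.5  -0.8 116. ]
s2 mid axis(sides) [584.3   0.9  95. ]
n2 tab rear [540.6   3.7 133. ]
n2 tab front [506.2   6.2 133. ]
s0 front [581.3 183.5 112. ]
s0 rim back [621.5 178.  116. ]
s0 front axis sides [585.8 191.9  95. ]
s1 front [575.1  92.8 112. ]
n0 tab tl [550.7 197.2 133. ]
n0 tab bl [520.1 199.2 133. ]
n0 tab br [520.2 186.1 133. ]
n0 tab tr [552.2 183.8 133. ]
holder [ 555.3 -172.8   45. ]
holder [ 553.7 -178.7   45. ]
pad [ 608.5 -308.    12. ]
block left [638.2  48.6 115. ]
block right [631.3 -41.4 115. ]
pl tl [ 651.9 -263.8    8. ]
pl tr [ 651.5 -353.     8. ]
pl bl [ 444.2 -262.     8. ]
(array([ 429.68888869, -305.19578796,  166.93560497]), np.float64(3.5761343005548967))
```

```bash

python3 -m jog '[[[0.035,-0.004,-0.01],[0,0,0],0.4],[[0.07,-0.007,-0.02],[0,0,0],0.4],[[0.1035,-0.0105,-0.04],[0,0,0],0.4],[[0.1035,-0.0105,-0.08],[0,0,0],0.4],[[0.1035,-0.0105,-0.12],[0,0,0],0.4]]'
python3 -m jog '[[[0,0,0],[0,0,0],0.4],[[0,0,0],[0,0,0],0.4]]'
python3 -c "
from h import *
st()
snap('scene','s1.png');snap('wrist','w2.png')"
```

```text
time: 2.2
tool_pos: [591.0, -3.6, 198.6]
tcp_rot: [80.0, 89.9, -13.8]
ft_force: [0.2, 0.2, -0.5]
finger_gap: 59.5
time: 2.37
tool_pos: [586.8, -2.8, 196.8]
tcp_rot: [-90.1, 89.6, 176.1]
ft_force: [-0.2, -0.3, 0.6]
finger_gap: 59.7
t 2.37 tcp [586.8  -2.8 196.8] x [-0.007  0.    -1.   ] jawang -93.83 j [-5.3  7.1 90.1 -0.  83.2 88.6] F [-0.2 -0.3  0.6] gap 59.7
```

View pics/w2.png

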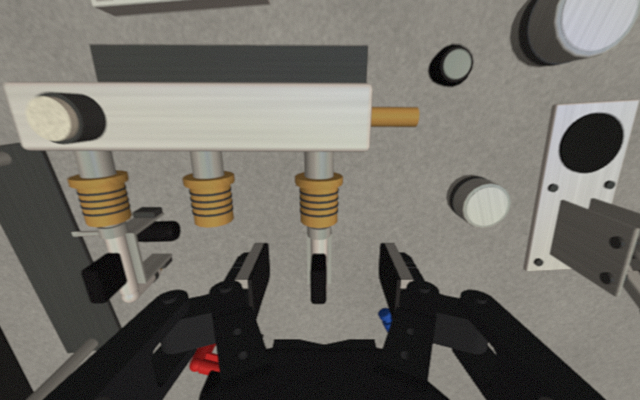

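View pics/s1.png

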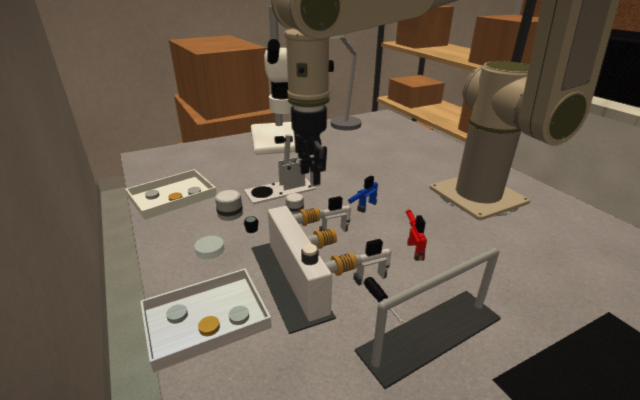

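```bash

python3 -m jog '[[[0.004,0.003,-0.035],[0,0,0],0.4],[[0.004,0.003,-0.06],[0,0,0],0.4],[[0.004,0.003,-0.06],[0,0,0],0.4],[[0.004,0.003,-0.06],[0,0,0],0.4]]'
python3 -m jog '[[[0,0,0],[0,0,0],0.4],[[0,0,0],[0,0,0],0.4]]'
python3 -c "
from h import *
st()"
```

```text
time: 2.8
tool_pos: [593.7, 0.5, 141.5]
tcp_rot: [86.9, 89.9, -6.9]
ft_force: [-0.6, -0.8, 0.9]
finger_gap: 59.8
time: 2.97
tool_pos: [595.3, 0.4, 143.2]
tcp_rot: [88.6, 89.7, -5.2]
ft_force: [0.0, -0.6, 0.6]
finger_gap: 60.2
t 2.97 tcp [5.953e+02 4.000e-01 1.432e+02] x [ 0.005 -0.    -1.   ] jawang -93.80 j [-4.9 10.1 92.6 -0.  77.  88.9] F [ 0.  -0.6  0.6] gap 60.2
```

```bash

for i in 1 2 3; do python3 -m jog '[[[0,0,0],[0,0,0],0.4],[[0,0,0],[0,0,0],0.4]]' | sed -n 2p; done
```

```text
tool_pos: [594.3, 0.5, 141.2]
tool_pos: [593.5, 0.6, 139.8]
tool_pos: [593.2, 0.6, 139.2]
```

```bash

python3 -m jog '[[[-0.003,0,-0.02],[0,0,0],0.4],[[-0.003,0,-0.035],[0,0,0],0.4],[[-0.003,0,-0.045],[0,0,0],0.4],[[-0.003,0,-0.053],[0,0,0],0.4],[[-0.003,0,-0.053],[0,0,0],0.4]]'
python3 -m jog '[[[0,0,0],[0,0,0],0.4],[[0,0,0],[0,0,0],0.4],[[0,0,0],[0,0,0],0.4],[[0,0,0],[0,0,0],0.4]]'
python3 -c "
from h import *
st();snap('wrist','w3.png');snap('scene','s3.png')"
```

```text
time: 3.88
tool_pos: [589.0, 0.8, 84.1]
tcp_rot: [-91.4, 89.8, 174.9]
ft_force: [-0.3, 0.6, -0.5]
finger_gap: 59.9
time: 4.22
tool_pos: [591.0, 0.6, 87.3]
tcp_rot: [89.2, 89.9, -4.6]
ft_force: [0.0, 0.2, -0.8]
finger_gap: 59.3
t 4.22 tcp [591.    0.6  87.3] x [ 0.002 -0.    -1.   ] jawang -93.79 j [-4.9 13.  95.5  0.  71.4 88.9] F [ 0.   0.2 -0.8] gap 59.3
```

View pics/w3.png

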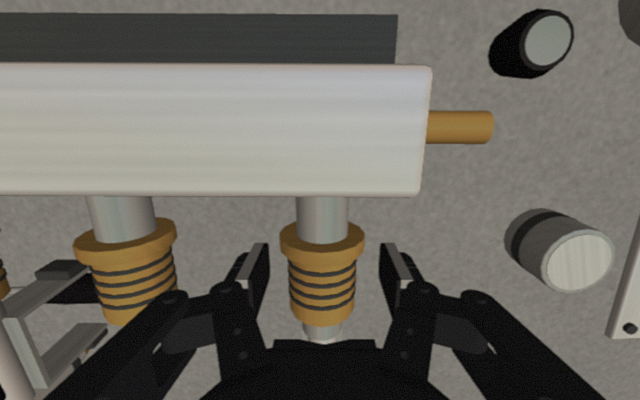

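```bash

python3 -m jog '[[[0,0,0],[0,0,0],-0.3],[[0,0,0],[0,0,0],-0.6],[[0,0,0],[0,0,0],-0.6],[[0,0,0],[0,0,0],-0.6],[[0,0,0],[0,0,0],-0.6]]' 40
python3 -c "
from h import *
st();snap('wrist','w4.png')"
```

```text
time: 4.73
tool_pos: [590.6, 1.7, 86.8]
tcp_rot: [159.8, 89.9, 66.0]
ft_force: [-1.1, 5.5, 4.8]
finger_gap: 33.2
t 4.73 tcp [590.6   1.7  86.8] x [ 0.001  0.001 -1.   ] jawang -93.77 j [-4.9 13.  95.5  0.1 71.5 88.9] F [-1.1  5.5  4.8] gap 33.2
```

View pics/w4.png

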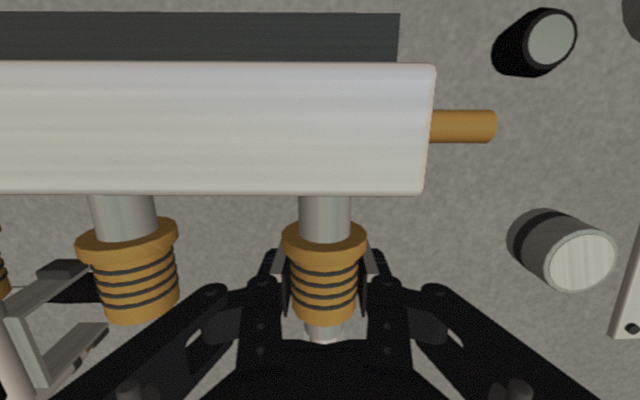

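```bash

python3 -m jog '[[[0.004,0.001,0],[0,0,0],-0.6],[[0.008,0.0005,0],[0,0,0],-0.6],[[0.012,0,0],[0,0,0],-0.6],[[0.016,0,0],[0,0,0],-0.6],[[0.018,0,0],[0,0,0],-0.6]]'
python3 -m jog '[[[0,0,0],[0,0,0],-0.6],[[0,0,0],[0,0,0],-0.6],[[0,0,0],[0,0,0],-0.6]]'
python3 -c "
from h import *
st();snap('wrist','w5.png')"
```

```text
time: 5.2
tool_pos: [602.8, 0.9, 86.3]
tcp_rot: [-87.9, 89.2, 178.3]
ft_force: [-43.6, 0.3, 34.7]
finger_gap: 33.4
time: 5.45
tool_pos: [603.1, 0.9, 86.2]
tcp_rot: [-87.8, 89.3, 178.4]
ft_force: [-31.0, 0.2, 24.5]
finger_gap: 33.3
t 5.45 tcp [603.1   0.9  86.2] x [-0.012  0.    -1.   ] jawang -93.78 j [-4.8 15.5 92.7 -0.  72.5 89. ] F [-31.    0.2  24.5] gap 33.3
```

View pics/w5.png

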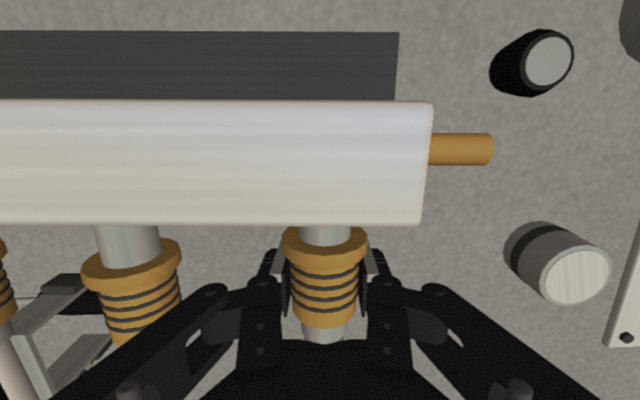

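```bash

python3 -c "
from h import *
st();a=snap('scene','s5.png');b=snap('top','t5.png')
st()
cv2.imwrite('pics/s5a.png',cv2.resize(a[130:280,250:420,::-1],None,fx=4.5,fy=4,interpolation=2))
cv2.imwrite('pics/t5a.png',cv2.resize(b[125:275,220:420,::-1],None,fx=4,fy=4,interpolation=2))"
```

```text
t 5.50 tcp [603.2   0.9  86.2] x [-0.012  0.    -1.   ] jawang -93.77 j [-4.8 15.5 92.7 -0.  72.5 89. ] F [-31.5   1.   23.7] gap 34.0
t 5.60 tcp [603.2   0.9  86.2] x [-0.012  0.    -1.   ] jawang -93.78 j [-4.8 15.5 92.7 -0.  72.5 89. ] F [-31.2   1.9  23.4] gap 33.4
```

View pics/s5a.png

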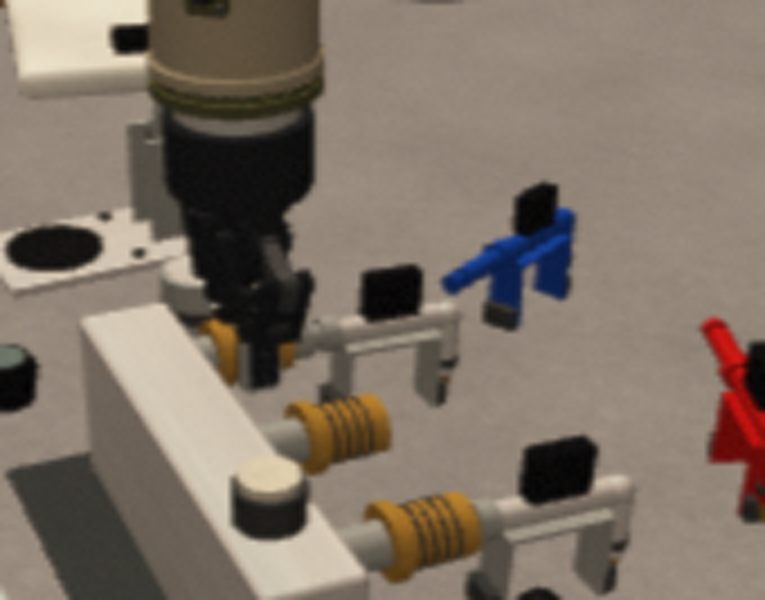

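View pics/t5a.png

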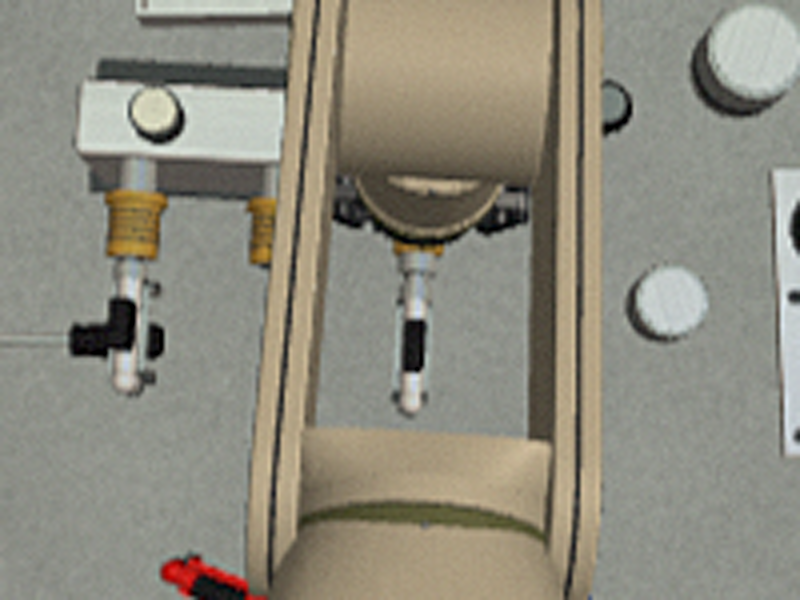

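```bash

python3 -m jog '[[[0,0,0.002],[0,0,0],-0.6],[[0,0,0.004],[0,0,0],-0.6],[[0.0,0,0.004],[0,0,0],-0.6],[[0,0,0.004],[0,0,0],-0.6]]'
python3 -c "
from h import *
st()"
```

```text
time: 5.93
tool_pos: [602.3, 0.9, 86.5]
tcp_rot: [-88.8, 89.2, 177.5]
ft_force: [-18.8, -0.0, -0.7]
finger_gap: 33.3
t 5.93 tcp [602.3   0.9  86.5] x [-0.014  0.001 -1.   ] jawang -93.79 j [-4.8 15.4 92.7 -0.  72.7 89. ] F [-18.8  -0.   -0.7] gap 33.3
```

```bash

python3 -m jog '[[[0.001,0,0.0005],[0,0,0],-0.6],[[0.002,0,0.001],[0,0,0],-0.6],[[0.003,0,0.0015],[0,0,0],-0.6],[[0.004,0,0.002],[0,0,0],-0.6],[[0.004,0,0.002],[0,0,0],-0.6]]'
python3 -c "
from h import *
st()"
```

```text
time: 6.35
tool_pos: [602.7, 1.0, 86.5]
tcp_rot: [-88.1, 88.7, 178.1]
ft_force: [-32.3, -1.2, 2.2]
finger_gap: 33.4
t 6.35 tcp [602.7   1.   86.5] x [-0.022  0.001 -1.   ] jawang -93.79 j [-4.7 15.9 92.1 -0.1 73.2 89.1] F [-32.3  -1.2   2.2] gap 33.4
```

```bash

python3 - <<'E'
from h import *
M=cam('wrist'); im=snap('wrist','w6.png'); np.save('w6.npy',np.array([*M[:3],*M[3].ravel()]))
b=snap('top','t6.png')
cv2.imwrite('pics/w6a.png',cv2.resize(im[200:360,60:390,::-1],None,fx=2.4,fy=2.4,interpolation=2))
cv2.imwrite('pics/t6a.png',cv2.resize(b[180:235,300:350,::-1],None,fx=10,fy=10,interpolation=2))
p=cv2.imread('pics/top0.png');cv2.imwrite('pics/t0a.png',cv2.resize(p[180:235,300:350],None,fx=10,fy=10,interpolation=2))
E
```

```text
(no output)
```

View pics/w6a.png

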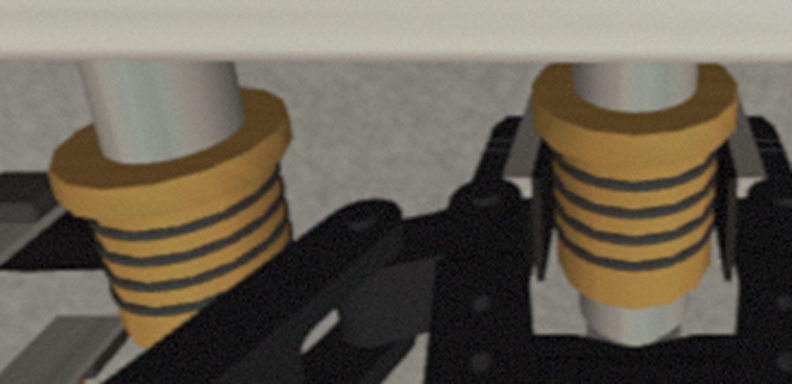

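View pics/t6a.png

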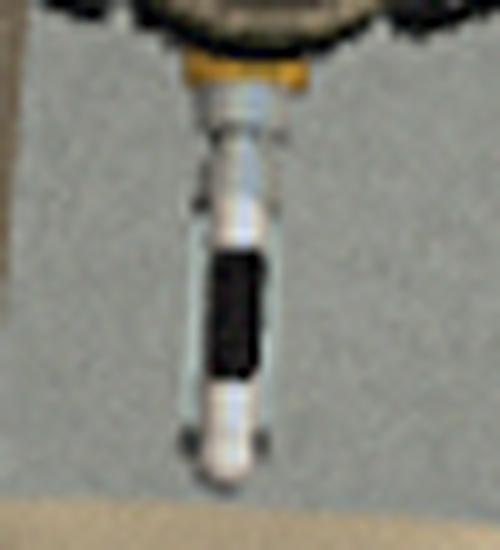

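View pics/t0a.png

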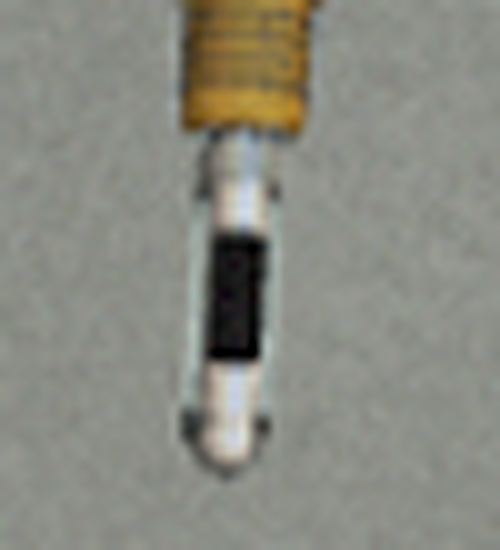

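```bash

python3 - <<'E'
from h import *
st()
a=np.load('w6.npy'); M=(a[0],a[1],a[2],a[3:].reshape(4,4))
f=lambda x,y:(60+x/2.4,200+y/2.4)
for n,p,z in [('block edge',(640,58),115),('rim2 topback',(636,120),116),('rim2 backleft',(535,85),100),('rim1 topback',(180,170),116),('s2 front',(632,300),112),('finger back R',(760,120),90),('fing back R',(760,120),75)]:
    print(n,onz('wrist',*f(*p),z,M).round(1))
for n,p,z in [('tab rear',(323.7,204.9),133),('tab front',(323.3,218),133)]: print(n,onz('top',*p,z).round(1))
for n,p,z in [('tab rear',(323.8,203.4),133),('tab front',(323.3,216.2),133)]: print(n,onz('top',*p,z).round(1))
E
```

```text
t 6.45 tcp [602.7   0.9  86.5] x [-0.022  0.001 -1.   ] jawang -93.80 j [-4.7 15.9 92.1 -0.1 73.2 89.1] F [-32.3  -0.1   1.2] gap 33.1
block edge [636.   -2.3 115. ]
rim2 topback [624.8  -0.9 116. ]
rim2 backleft [624.9  18.9 100. ]
rim1 topback [620.2  80.6 116. ]
s2 front [582.3   2.6 112. ]
finger back R [608.5 -26.9  90. ]
fing back R [599.9 -29.5  75. ]
tab rear [533.7   6.3 133. ]
tab front [500.2   8.  133. ]
tab rear [537.5   5.9 133. ]
tab front [504.8   7.9 133. ]
```

```bash

python3 - <<'E'
from h import *
s=r.sense(); print(s['ft_force'],s['wrist_torque'],s['joint_efforts'].round(1))
p=cv2.imread('pics/scene0.png')
a=snap('scene','s6.png')
cv2.imwrite('pics/s6a.png',cv2.resize(a[180:240,270:370,::-1],None,fx=8,fy=8,interpolation=2))
E
```

```text
[-32.25507953  -0.13971124   1.20238112] [-0.02900169  4.57070886 -0.17864916] [  0.3 -66.4 -63.3   0.9 -10.4  -0.2]
```

View pics/s6a.png

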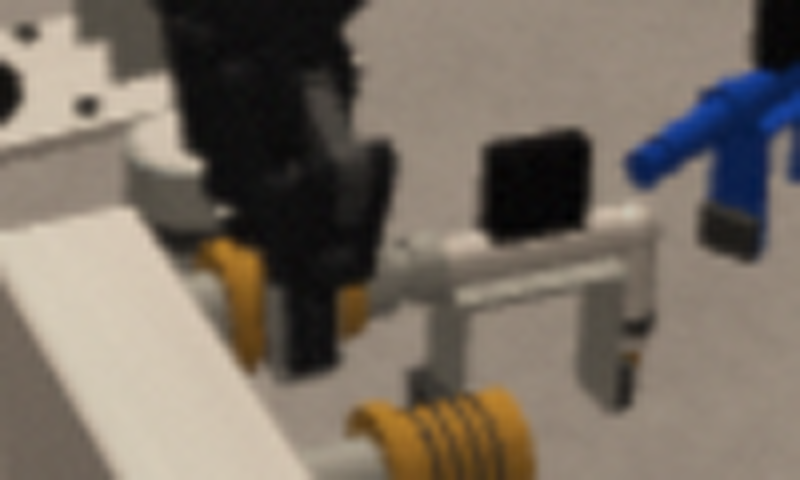

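```bash

for i in 1 2 3; do python3 -m jog '[[[-0.003,0,-0.0015],[0,0,0],-0.6],[[-0.003,0,-0.0015],[0,0,0],-0.6],[[-0.003,0,-0.0015],[0,0,0],-0.6]]'|sed -n '2,5p'; done
```

```text
tool_pos: [602.4, 1.0, 86.5]
tcp_rot: [-88.8, 89.1, 177.4]
ft_force: [-21.2, 1.0, -0.9]
finger_gap: 33.5
tool_pos: [601.7, 1.0, 86.6]
tcp_rot: [-89.8, 89.4, 176.4]
ft_force: [-14.7, 1.2, 1.4]
finger_gap: 33.5
tool_pos: [600.8, 1.0, 86.6]
tcp_rot: [-93.1, 89.7, 173.1]
ft_force: [-7.6, 2.0, 3.1]
finger_gap: 33.1
```

```bash

python3 - <<'E'
from h import *
b=snap('top','t7.png'); st()
def tab(f):
    a=cv2.imread('pics/'+f)[195:228,315:332].astype(int); m=(a.max(2)<70); ys,xs=np.nonzero(m); return xs.mean()+315,ys.mean()+195,ys.min()+195,ys.max()+195,m.sum()
for f in('top0.png','t5.png','t6.png','t7.png'): 
    q=tab(f); print(f,np.round(q,2),onz('top',q[0],q[1],130).round(1))
cv2.imwrite('pics/t7a.png',cv2.resize(b[180:235,300:350,::-1],None,fx=10,fy=10,interpolation=2))
E
```

```text
t 7.30 tcp [600.8   1.1  86.6] x [-0.006  0.001 -1.   ] jawang -93.79 j [-4.8 14.8 93.4  0.  72.1 89. ] F [-8.2  2.3  2.5] gap 33.2
top0.png [322.95 209.91 203.   223.    65.  ] [521.2   8.4 130. ]
t5.png [322.74 211.31 200.   224.    68.  ] [517.6   9.  130. ]
t6.png [322.74 211.31 200.   224.    68.  ] [517.6   9.  130. ]
t7.png [322.79 211.13 200.   224.    67.  ] [518.    8.9 130. ]
```

```bash

python3 - <<'E'
from h import *
s=r.sense(); print(s['ft_force'],s['wrist_torque'], s['wrist_torque'][1]/s['ft_force'][0])
E
python3 -m jog '[[[-0.004,0,-0.002],[0,0,0],-0.6],[[-0.004,0,-0.002],[0,0,0],-0.6],[[-0.004,0,-0.002],[0,0,0],-0.6],[[-0.004,0,-0.002],[0,0,0],-0.6]]'
python3 - <<'E'
from h import *
s=r.sense(); print(s['ft_force'],s['wrist_torque'], s['wrist_torque'][1]/s['ft_force'][0]); st()
E
```

```text
[-8.23938626  2.26624483  2.47033211] [ 0.29282446  1.60962929 -0.18339826] -0.19535791159579804
time: 7.63
tool_pos: [598.7, 1.2, 86.5]
tcp_rot: [-115.9, 89.9, 150.4]
ft_force: [-5.7, 3.1, 9.1]
finger_gap: 33.5
[-5.70355361  3.05297087  9.14089752] [ 0.49902181  1.26580732 -0.17713903] -0.2219330973080819
t 7.63 tcp [598.7   1.2  86.5] x [-0.001  0.001 -1.   ] jawang -93.79 j [-4.8 14.3 94.1  0.  71.8 89. ] F [-5.7  3.1  9.1] gap 33.5
```

```bash

python3 -m jog '[[[0.004,0,0.001],[0,-0.01,0],-0.6],[[0.006,0,0.002],[0,-0.02,0],-0.6],[[0.008,0,0.002],[0,-0.02,0],-0.6],[[0.009,0,0.003],[0,-0.03,0],-0.6],[[0.009,0,0.003],[0,-0.03,0],-0.6]]' 20
python3 - <<'E'
from h import *
s=r.sense(); print(s['ft_force'],s['wrist_torque'], s['wrist_torque'][1]/s['ft_force'][0]); st()
E
```

```text
time: 8.05
tool_pos: [602.8, 0.9, 86.4]
tcp_rot: [95.5, 89.0, 1.7]
ft_force: [-20.7, 2.0, 7.3]
finger_gap: 33.5
[-20.74317581   2.03071666   7.32197465] [ 0.09854119  3.45742341 -0.10635626] -0.16667763137440564
t 8.05 tcp [602.8   0.9  86.4] x [ 0.018  0.001 -1.   ] jawang -93.79 j [-4.9 13.9 94.5  0.1 70.6 88.9] F [-20.7   2.    7.3] gap 33.5
```

```bash

python3 -m jog '[[[0.002,0,0.002],[0,0,0],-0.6],[[0.004,0,0.003],[0,0,0],-0.6],[[0.004,0,0.003],[0,0,0],-0.6],[[0.004,0,0.003],[0,0,0],-0.6]]'
python3 - <<'E'
from h import *
s,R=st(); M=cam('wrist'); im=snap('wrist','w8.png'); b=snap('top','t8.png')
a=b[195:228,315:332].astype(int); m=(a.max(2)<70); ys,xs=np.nonzero(m);print(onz('top',xs.mean()+315,ys.mean()+195,130).round(1))
cv2.imwrite('pics/w8a.png',cv2.resize(im[190:390,200:440,::-1],None,fx=3,fy=3,interpolation=2))
E
```

```text
time: 8.38
tool_pos: [603.4, 0.9, 86.4]
tcp_rot: [97.4, 89.5, 3.6]
ft_force: [-29.0, 0.1, 2.4]
finger_gap: 33.7
t 8.38 tcp [603.4   0.9  86.4] x [ 0.01   0.001 -1.   ] jawang -93.78 j [-4.8 14.4 93.9  0.1 71.1 88.9] F [-29.    0.1   2.4] gap 33.7
[517.6   9.  130. ]
```

View pics/w8a.png

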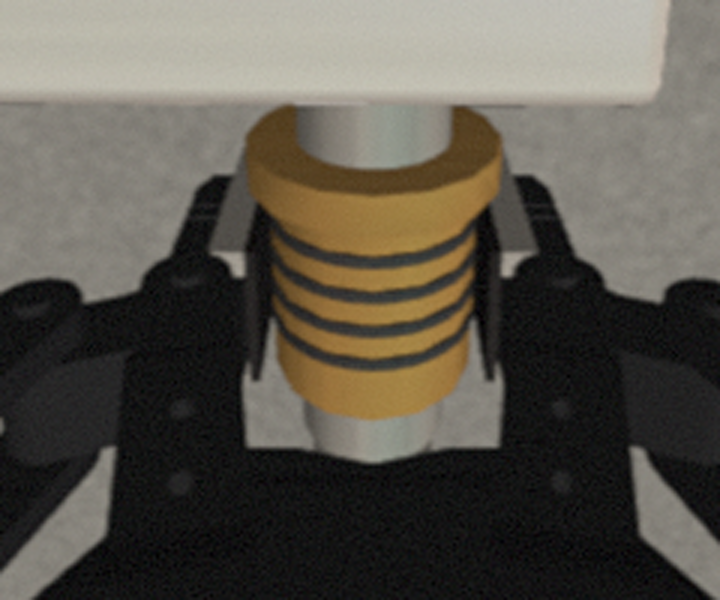

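```bash

python3 -m jog '[[[0.003,0,0.001],[0,-0.005,0],-0.6],[[0.006,0,0.002],[0,-0.01,0],-0.6],[[0.006,0,0.002],[0,-0.01,0],-0.6],[[0.006,0,0.002],[0,-0.01,0],-0.6]]'
python3 -c "
from h import *
s,R=st();print(s['wrist_torque'])"
python3 -m jog '[[[0.003,0,0.001],[0,-0.005,0],-0.6],[[0.006,0,0.002],[0,-0.01,0],-0.6],[[0.006,0,0.002],[0,-0.01,0],-0.6],[[0.006,0,0.002],[0,-0.01,0],-0.6]]'
python3 -c "
from h import *
s,R=st();print(s['wrist_torque'])"

```

```text
time: 8.82
tool_pos: [605.6, 0.8, 86.4]
tcp_rot: [97.1, 89.4, 3.4]
ft_force: [-42.9, -1.5, 5.1]
finger_gap: 33.4
t 8.82 tcp [605.6   0.8  86.4] x [ 0.011  0.001 -1.   ] jawang -93.79 j [-4.8 14.6 93.6  0.1 71.1 88.9] F [-42.9  -1.5   5.1] gap 33.4
[-0.26188608  6.62698267 -0.17450465]
time: 9.15
tool_pos: [607.9, 0.7, 86.4]
tcp_rot: [96.2, 89.3, 2.4]
ft_force: [-56.3, -2.8, 9.5]
finger_gap: 33.3
t 9.15 tcp [607.9   0.7  86.4] x [ 0.012  0.001 -1.   ] jawang -93.78 j [-4.8 14.9 93.3  0.1 71.1 88.9] F [-56.3  -2.8   9.5] gap 33.3
[-0.44330616  8.87451376 -0.01816279]
```

```bash

python3 - <<'E'
from h import *
s,R=st(); im=snap('wrist','w9.png'); b=snap('top','t9.png')
a=b[195:232,315:332].astype(int); m=(a.max(2)<70); ys,xs=np.nonzero(m);print(onz('top',xs.mean()+315,ys.mean()+195,130).round(1))
A=cv2.resize(im[190:390,200:440,::-1],None,fx=2.,fy=3,interpolation=2)
B=cv2.resize(b[180:240,300:350,::-1],None,fx=6,fy=10,interpolation=2)
cv2.imwrite('pics/w9a.png',np.hstack([A,B]))
E
```

```text
t 9.15 tcp [607.9   0.7  86.4] x [ 0.012  0.001 -1.   ] jawang -93.78 j [-4.8 14.9 93.3  0.1 71.1 88.9] F [-56.3  -2.8   9.5] gap 33.3
[512.    9.2 130. ]
```

View pics/w9a.png

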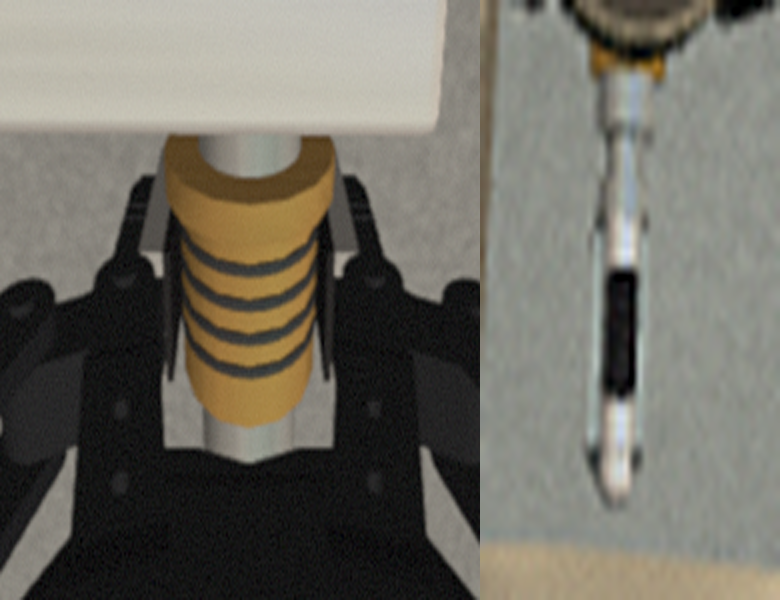

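```bash

python3 -m jog '[[[0.003,0,0.001],[0,-0.005,0],-0.6],[[0.005,0,0.002],[0,-0.01,0],-0.6],[[0.005,0,0.002],[0,-0.01,0],-0.6],[[0.005,0,0.002],[0,-0.01,0],-0.6]]'
python3 - <<'E'
from h import *
s,R=st(); im=snap('wrist','w10.png'); b=snap('top','t10.png')
a=b[195:232,315:332].astype(int); m=(a.max(2)<70); ys,xs=np.nonzero(m);print(onz('top',xs.mean()+315,ys.mean()+195,130).round(1))
E
```

```text
time: 9.58
tool_pos: [609.1, 0.6, 86.3]
tcp_rot: [96.9, 89.2, 3.1]
ft_force: [-70.9, -4.0, 13.6]
finger_gap: 33.8
t 9.58 tcp [6.091e+02 6.000e-01 8.630e+01] x [ 0.014  0.001 -1.   ] jawang -93.82 j [-4.8 15.  93.2  0.1 71.  89. ] F [-70.9  -4.   13.6] gap 33.8
[509.5   9.2 130. ]
```

```bash

python3 -m jog '[[[0.003,0,0.001],[0,-0.005,0],-0.6],[[0.005,0,0.002],[0,-0.01,0],-0.6],[[0.005,0,0.002],[0,-0.01,0],-0.6],[[0.005,0,0.002],[0,-0.01,0],-0.6]]'
python3 - <<'E'
from h import *
s,R=st(); im=snap('wrist','w11.png'); b=snap('top','t11.png')
a=b[195:232,315:332].astype(int); m=(a.max(2)<70); ys,xs=np.nonzero(m);print(onz('top',xs.mean()+315,ys.mean()+195,130).round(1))
A=cv2.resize(im[190:390,200:440,::-1],None,fx=2.,fy=3,interpolation=2)
B=cv2.resize(b[180:240,300:350,::-1],None,fx=6,fy=10,interpolation=2)
cv2.imwrite('pics/w11a.png',np.hstack([A,B]))
E
```

```text
time: 10.02
tool_pos: [611.8, 0.5, 86.2]
tcp_rot: [95.5, 88.9, 1.6]
ft_force: [-74.9, -4.7, 8.6]
finger_gap: 33.4
t 10.02 tcp [6.118e+02 5.000e-01 8.620e+01] x [ 0.018  0.001 -1.   ] jawang -93.82 j [-4.8 15.2 93.   0.1 70.7 89. ] F [-74.9  -4.7   8.6] gap 33.4
[504.8   9.7 130. ]
```

View pics/w11a.png

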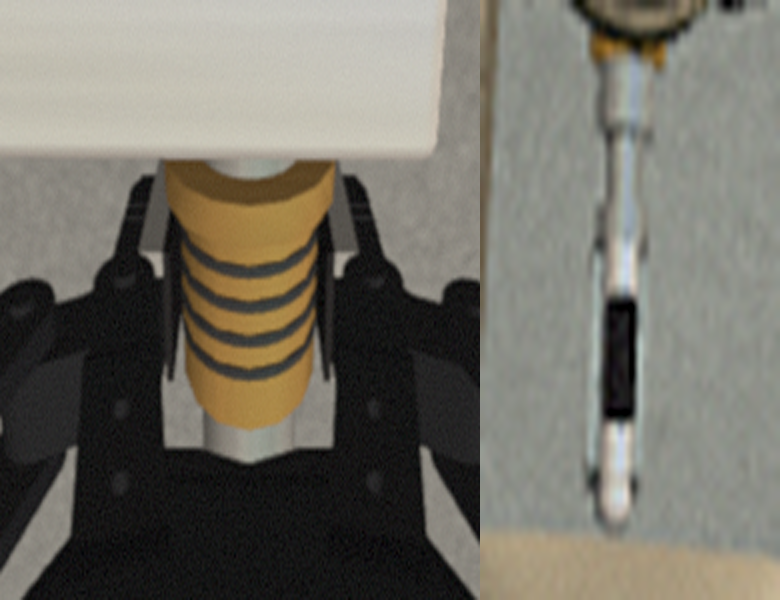

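```bash

python3 -m jog '[[[-0.003,0,-0.001],[0,0.005,0],-0.6],[[-0.005,0,-0.002],[0,0.01,0],-0.6]]'
python3 -m jog '[[[-0.003,0,-0.001],[0,0,0],-0.6],[[-0.003,0,-0.001],[0,0.005,0],-0.6]]'
```

```text
time: 10.28
tool_pos: [611.2, 0.5, 86.3]
tcp_rot: [95.2, 88.9, 1.4]
ft_force: [-50.3, -4.4, 2.8]
finger_gap: 33.7
time: 10.45
tool_pos: [608.7, 0.7, 86.3]
tcp_rot: [96.1, 89.1, 2.3]
ft_force: [-57.0, -2.5, 4.8]
finger_gap: 33.5
```

```bash

python3 -m jog '[[[0.004,0,0.001],[0,-0.005,0],-0.6],[[0.006,0,0.002],[0,-0.01,0],-0.6],[[0.006,0,0.002],[0,-0.01,0],-0.6]]'
python3 -m jog '[[[0,0,0],[0,0,0],0.5],[[-0.001,0,0],[0,0,0],0.5],[[-0.02,0,0],[0,0.01,0],0.5],[[-0.025,0,0],[0,0.02,0],0.5],[[-0.025,0,0],[0,0.02,0],0.5]]'
python3 - <<'E'
from h import *
s,R=st(); im=snap('wrist','w12.png'); b=snap('top','t12.png')
A=cv2.resize(im[190:390,200:440,::-1],None,fx=2.,fy=3,interpolation=2)
B=cv2.resize(b[180:240,300:350,::-1],None,fx=6,fy=10,interpolation=2)
cv2.imwrite('pics/w12a.png',np.hstack([A,B]))
E
```

```text
time: 10.7
tool_pos: [609.3, 0.7, 86.1]
tcp_rot: [97.0, 89.3, 3.2]
ft_force: [-82.9, -4.4, 18.0]
finger_gap: 33.4
time: 11.12
tool_pos: [606.6, 0.6, 98.7]
tcp_rot: [93.6, 87.5, -0.2]
ft_force: [-0.4, 0.2, 0.5]
finger_gap: 64.0
t 11.12 tcp [6.066e+02 6.000e-01 9.870e+01] x [ 0.044 -0.    -0.999] jawang -93.79 j [-4.9 12.3 95.   0.2 70.2 88.8] F [-0.4  0.2  0.5] gap 64.0
```

View pics/w12a.png

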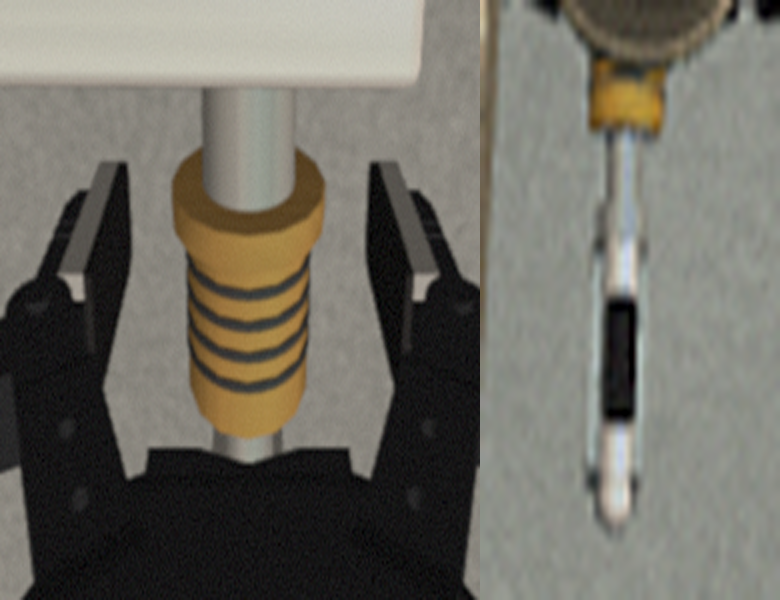

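```bash

python3 -m jog '[[[0,0,0.03],[0,0.02,0],0.5],[[0,0,0.065],[0,0.044,0],0.5],[[-0.02,0.001,0.085],[0,0.044,0],0],[[-0.06,0.003,0.085],[0,0.044,0],0],[[-0.096,0.005,0.085],[0,0.044,0],0]]'
python3 -m jog '[[[0,0,0],[0,0,0],0],[[0,0,0],[0,0,0],0],[[0,0,0],[0,0,0],0],[[0,0,0],[0,0,0],0],[[0,0,0],[0,0,0],0]]'
python3 -m jog '[[[0,0,0],[0,0,0],0],[[0,0,0],[0,0,0],0],[[0,0,0],[0,0,0],0]]' >/dev/null
python3 - <<'E'
from h import *
s,R=st(); M=cam('wrist'); im=snap('wrist','w13.png'); np.save('w13.npy',np.array([*M[:3],*M[3].ravel()]))
E
```

```text
time: 11.63
tool_pos: [512.9, 5.4, 186.5]
tcp_rot: [88.8, 89.6, -5.0]
ft_force: [-0.9, -0.3, 0.2]
finger_gap: 42.6
time: 12.05
tool_pos: [512.8, 5.5, 184.5]
tcp_rot: [90.6, 89.9, -3.2]
ft_force: [-0.3, 0.2, 0.3]
finger_gap: 42.3
t 12.30 tcp [511.6   5.6 183.6] x [ 0.001  0.    -1.   ] jawang -93.79 j [ -5.1  -4.4 103.3   0.   81.1  88.7] F [-0.5  0.9 -0.2] gap 42.6
```

View pics/w13.png

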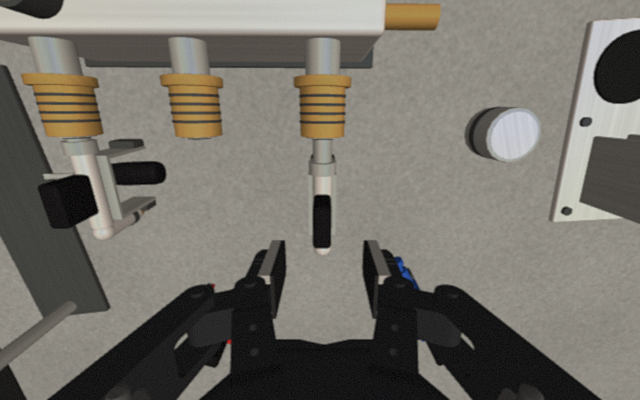

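```bash

python3 - <<'E'
from h import *
a=np.load('w13.npy'); M=(a[0],a[1],a[2],a[3:].reshape(4,4))
im=cv2.imread('pics/w13.png'); c=im[180:260,300:345].max(2)
m=(c<45).astype(np.uint8); n,l,s,ce=cv2.connectedComponentsWithStats(m); print(s,ce)
cv2.imwrite('pics/w13a.png',cv2.resize(im[120:270,260:390],None,fx=5,fy=4,interpolation=2))
for p in [(322.5,195.5),(322,246)]: print(onz('wrist',*p,133,M).round(1))
E
```

```text
[[   0    0   45   80 2772]
 [  13   16   18   52  828]] [[22.17604618 39.02849928]
 [21.41062802 41.07850242]]
[532.4   5.2 133. ]
[494.    8.1 133. ]
```

View pics/w13a.png

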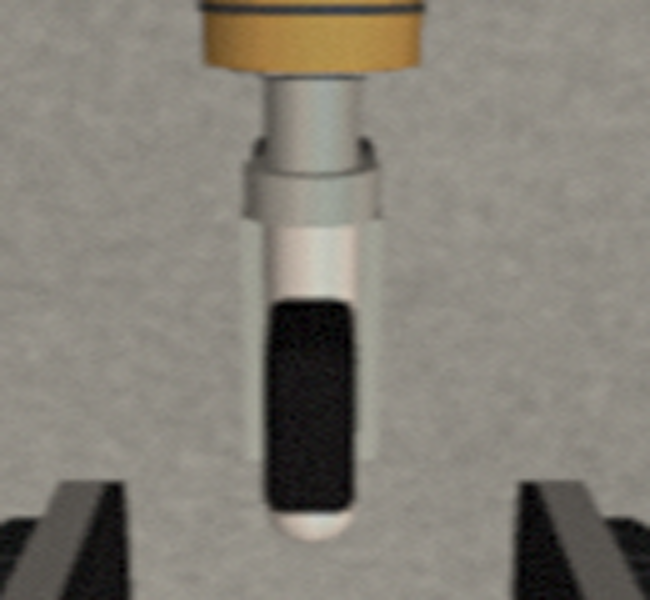

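```bash

python3 -m jog '[[[-0.002,0.0013,-0.025],[0,0,0],0],[[-0.002,0.0013,-0.045],[0,0,0],0],[[-0.002,0.0013,-0.06],[0,0,0],0],[[-0.002,0.0013,-0.066],[0,0,0],0],[[-0.002,0.0013,-0.066],[0,0,0],0]]'
python3 -m jog '[[[0,0,0],[0,0,0],0],[[0,0,0],[0,0,0],0],[[0,0,0],[0,0,0],0]]'
python3 -m jog '[[[0,0,0],[0,0,0],-0.6],[[0,0,0],[0,0,0],-1],[[0,0,0],[0,0,0],-1],[[0,0,0],[0,0,0],-1],[[0,0,0],[0,0,0],-1]]' 40
python3 - <<'E'
from h import *
s,R=st(); im=snap('scene','s14.png')
cv2.imwrite('pics/s14a.png',cv2.resize(im[160:250,280:400,::-1],None,fx=6,fy=6,interpolation=2))
E
```

```text
time: 12.77
tool_pos: [508.0, 7.1, 115.9]
tcp_rot: [-93.5, 89.9, 172.7]
ft_force: [0.1, 0.9, -0.9]
finger_gap: 42.6
time: 13.02
tool_pos: [510.3, 6.9, 119.3]
tcp_rot: [90.5, 89.8, -3.3]
ft_force: [0.2, 0.5, 0.5]
finger_gap: 43.0
time: 13.43
tool_pos: [509.7, 7.0, 118.4]
tcp_rot: [91.5, 89.9, -2.3]
ft_force: [-1.2, -0.5, 4.4]
finger_gap: 12.9
t 13.43 tcp [509.7   7.  118.4] x [ 0.002 -0.    -1.   ] jawang -93.79 j [ -5.   -1.3 107.3   0.   73.9  88.8] F [-1.2 -0.5  4.4] gap 12.9
```

View pics/s14a.png

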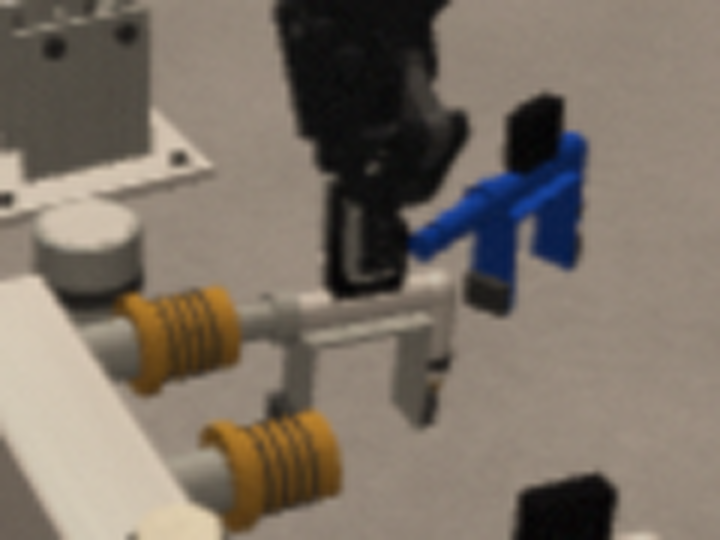

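```bash

python3 -m jog '[[[-0.01,0.0007,0],[0,0,0],-1],[[-0.022,0.0014,0],[0,0,0],-1],[[-0.034,0.0022,0],[0,0,0],-1],[[-0.045,0.003,0],[0,0,0],-1],[[-0.046,0.003,0],[0,0,0],-1]]' 50
python3 -m jog '[[[0,0,0],[0,0,0],-1],[[0,0,0],[0,0,0],-1],[[0,0,0],[0,0,0],-1]]'
python3 - <<'E'
from h import *
s,R=st(); im=snap('scene','s15.png'); M=cam('wrist'); w=snap('wrist','w15.png')
A=cv2.resize(im[160:250,280:400,::-1],(400,500),interpolation=2);B=cv2.resize(w[20:300,220:420,::-1],(400,500),interpolation=2)
cv2.imwrite('pics/s15a.png',np.hstack([A,B]))
E
```

```text
time: 13.9
tool_pos: [461.3, 10.2, 116.9]
tcp_rot: [-95.1, 89.9, 171.1]
ft_force: [-0.1, 0.1, -0.6]
finger_gap: 13.1
time: 14.15
tool_pos: [463.9, 9.9, 117.9]
tcp_rot: [91.8, 89.9, -2.0]
ft_force: [-0.2, 0.4, -1.3]
finger_gap: 13.1
t 14.15 tcp [463.9   9.9 117.9] x [ 0.001 -0.    -1.   ] jawang -93.80 j [ -5.1  -8.7 114.3   0.   74.3  88.7] F [-0.2  0.4 -1.3] gap 13.1
```

View pics/s15a.png

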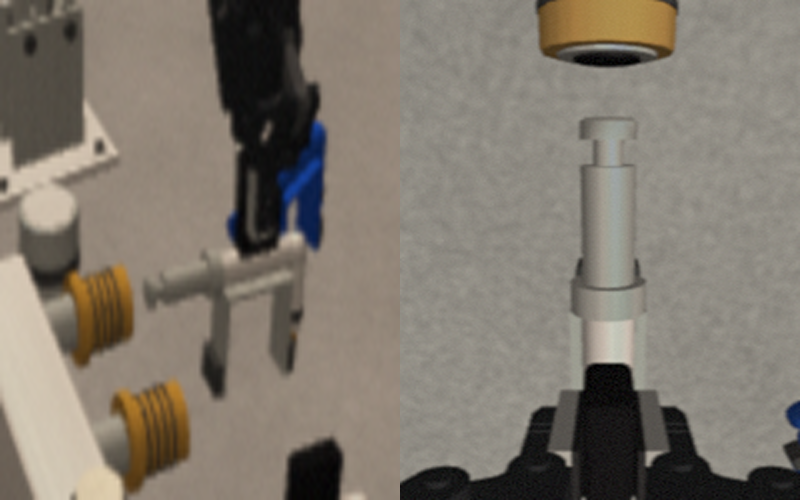

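```bash

python3 -m jog '[[[0,0,0.02],[0,0,0],-1],[[0,0,0.055],[0,0,0],-1],[[0,0,0.095],[0,0,0],-1],[[0,0,0.135],[0,0,0],-1],[[0,0,0.17],[0,0,0],-1]]'
python3 -m jog '[[[0.005,0.01,0],[0,0,0.1],-1],[[0.01,0.03,0],[0,0,0.22],-1],[[0.01,0.06,0],[0,0,0.34],-1],[[0.01,0.09,0],[0,0,0.46],-1],[[0.01,0.12,0],[0,0,0.58],-1]]'
python3 -m jog '[[[0,0.03,0],[0,0,0.12],-1],[[0,0.06,0],[0,0,0.24],-1],[[0,0.09,0],[0,0,0.36],-1],[[0,0.12,0],[0,0,0.48],-1],[[0,0.15,0],[0,0,0.6],-1]]'
python3 -m jog '[[[-0.005,0.03,0],[0,0,0.12],-1],[[-0.01,0.05,0],[0,0,0.24],-1],[[-0.02,0.065,0],[0,0,0.36],-1],[[-0.022,0.073,0],[0,0,0.48],-1],[[-0.022,0.073,0],[0,0,0.524],-1]]'
python3 -m jog '[[[0,0,0],[0,0,0],-1],[[0,0,0],[0,0,0],-1],[[0,0,0],[0,0,0],-1],[[0,0,0],[0,0,0],-1],[[0,0,0],[0,0,0],-1]]'
python3 - <<'E'
from h import *
s,R=st(); M=cam('wrist'); im=snap('wrist','w16.png'); np.save('w16.npy',np.array([*M[:3],*M[3].ravel()])); snap('scene','s16.png');snap('top','t16.png')
E
```

```text
time: 14.67
tool_pos: [463.6, 9.9, 290.5]
tcp_rot: [91.3, 89.9, -2.5]
ft_force: [0.6, -0.0, -1.5]
finger_gap: 13.2
time: 15.08
tool_pos: [473.6, 131.1, 287.9]
tcp_rot: [91.1, 89.9, 30.8]
ft_force: [0.8, -0.4, -0.6]
finger_gap: 12.8
time: 15.5
tool_pos: [473.3, 281.6, 287.6]
tcp_rot: [95.0, 89.9, 69.1]
ft_force: [0.4, 0.1, -0.9]
finger_gap: 12.9
time: 15.92
tool_pos: [450.5, 355.1, 287.4]
tcp_rot: [120.3, 89.9, 124.7]
ft_force: [0.5, -0.4, -0.9]
finger_gap: 12.7
time: 16.33
tool_pos: [451.6, 352.6, 287.8]
tcp_rot: [89.3, 89.9, 93.0]
ft_force: [1.3, -0.0, -1.0]
finger_gap: 12.7
t 16.33 tcp [451.6 352.6 287.8] x [-0.     0.001 -1.   ] jawang 3.75 j [32.8  2.4 85.6  0.  92.  29.1] F [ 1.3 -0.  -1. ] gap 12.7
```

View pics/w16.png

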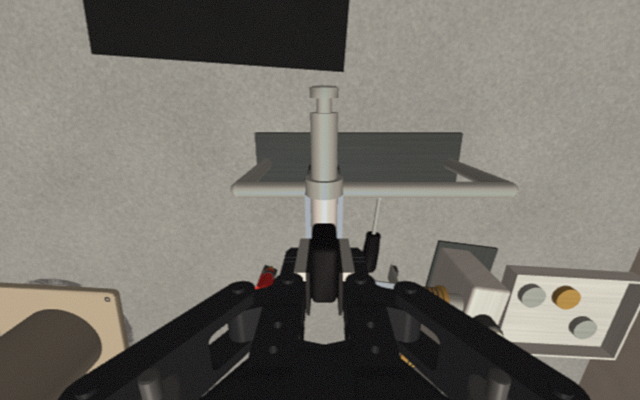

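View pics/s16.png

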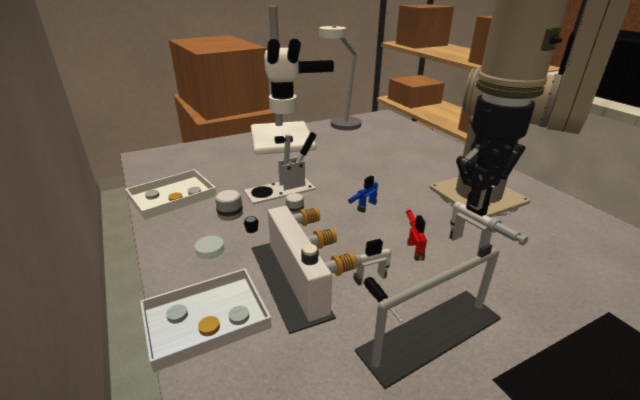

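View pics/t16.png

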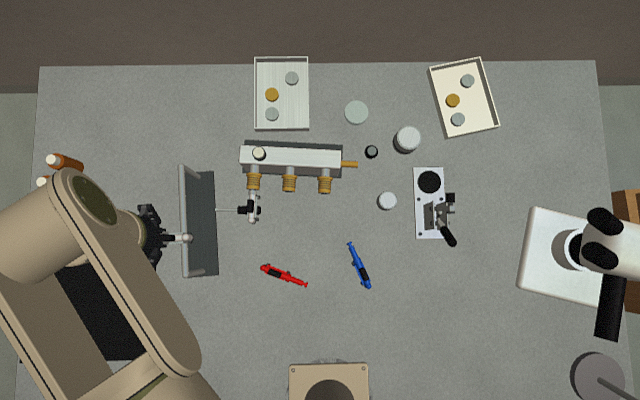

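```bash

python3 - <<'E'
from h import *
a=np.load('w16.npy'); M=(a[0],a[1],a[2],a[3:].reshape(4,4))
im=cv2.imread('pics/w16.png')
cv2.imwrite('pics/w16a.png',cv2.resize(im[80:320,220:540],None,fx=2.5,fy=2.5,interpolation=2))
for p in [(237,189),(514,189),(300,188.5),(450,188.5)]: print(onz('wrist',*p,150,M).round(1))
for z in(265,): print('plug',onz('wrist',323,88,264,M).round(1))
E
```

```text
[364.8 347.5 150. ]
[642.3 365.8 150. ]
[427.8 352.2 150. ]
[578.1 362.1 150. ]
plug [445.5 440.3 264. ]
```

View pics/w16a.png

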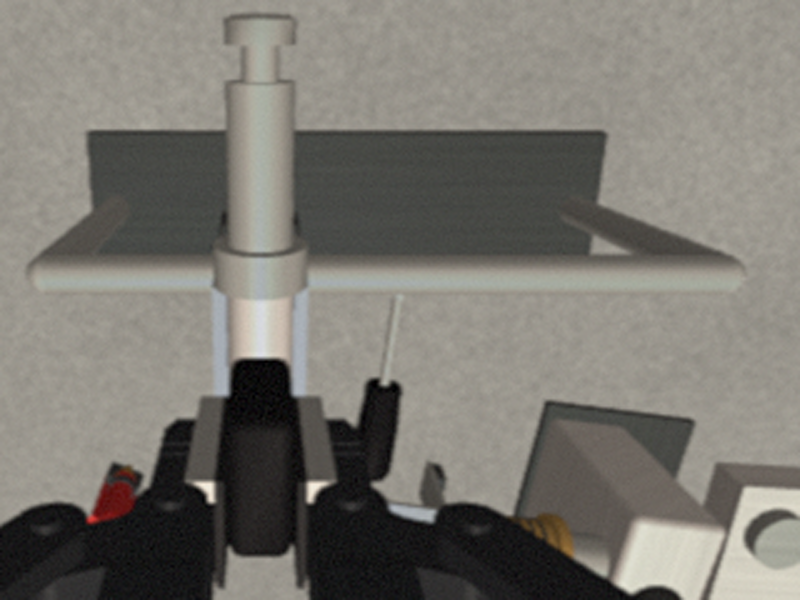

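```bash

python3 -m jog '[[[0,0.0035,-0.02],[0,0,0],-1],[[0,0.0035,-0.045],[0,0,0],-1],[[0,0.0035,-0.065],[0,0,0],-1],[[0,0.0035,-0.08],[0,0,0],-1],[[0,0.0035,-0.088],[0,0,0],-1]]'
python3 -m jog '[[[0,0,0],[0,0,0],-1],[[0,0,0],[0,0,0],-1],[[0,0,-0.002],[0,0,0],-1],[[0,0,-0.004],[0,0,0],-1],[[0,0,-0.004],[0,0,0],-1]]'
python3 - <<'E'
from h import *
s,R=st(); im=snap('scene','s17.png')
cv2.imwrite('pics/s17a.png',cv2.resize(im[160:340,370:550,::-1],(600,600),interpolation=2))
E
```

```text
time: 16.9
tool_pos: [450.3, 355.7, 197.1]
tcp_rot: [-166.6, 89.8, -162.7]
ft_force: [-0.9, 0.5, -0.6]
finger_gap: 12.9
time: 17.32
tool_pos: [451.8, 356.8, 196.7]
tcp_rot: [51.0, 89.9, 54.8]
ft_force: [0.1, -0.3, -1.1]
finger_gap: 13.1
t 17.32 tcp [451.8 356.8 196.7] x [ 0.001  0.002 -1.   ] jawang 3.84 j [33.2  4.9 92.5  0.1 82.5 29.3] F [ 0.1 -0.3 -1.1] gap 13.1
```

View pics/s17a.png

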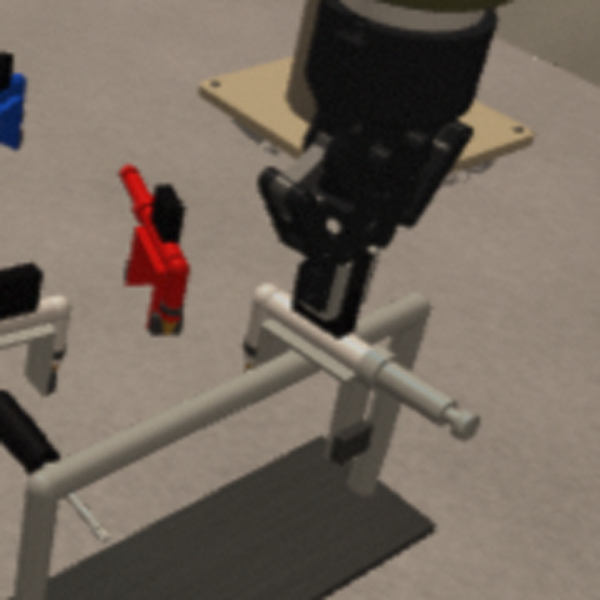

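Astride; lower the last few mm.

```bash

python3 -m jog '[[[0,0,-0.002],[0,0,0],-1],[[0,0,-0.003],[0,0,0],-1],[[0,0,-0.004],[0,0,0],-1],[[0,0,-0.004],[0,0,0],-1]]'
python3 -m jog '[[[0,0,-0.001],[0,0,0],-1],[[0,0,-0.001],[0,0,0],-1],[[0,0,-0.001],[0,0,0],-1]]'
```

```text
time: 17.7
tool_pos: [452.1, 357.1, 196.3]
tcp_rot: [41.3, 89.7, 45.1]
ft_force: [-7.9, -5.3, 22.2]
finger_gap: 13.0
time: 17.95
tool_pos: [452.1, 357.2, 196.3]
tcp_rot: [41.2, 89.7, 45.0]
ft_force: [-11.2, -7.0, 27.2]
finger_gap: 12.9
```

```bash

python3 -m jog '[[[0,0,0.004],[0,0,0],-1],[[0,0,0.004],[0,0,0],0],[[0,0,0.004],[0,0,0],0],[[0,0,0.004],[0,0,0],0],[[0,0,0.004],[0,0,0],0]]'
python3 -m jog '[[[0,0,0.02],[0,0,0],0],[[0,0,0.05],[0,0,0],0],[[0,0,0.09],[0,0,0],0],[[0,0,0.12],[0,0,0],0],[[0,0,0.12],[0,0,0],0]]'
python3 - <<'E'
from h import *
s,R=st(); im=snap('scene','s18.png'); M=cam('wrist'); w=snap('wrist','w18.png'); np.save('w18.npy',np.array([*M[:3],*M[3].ravel()]))
cv2.imwrite('pics/s18a.png',np.hstack([cv2.resize(im[190:350,370:530,::-1],(400,500),interpolation=2),cv2.resize(w[80:300,220:440,::-1],(400,500),interpolation=2)]))
E
```

```text
time: 18.37
tool_pos: [451.0, 356.3, 194.1]
tcp_rot: [156.2, 89.9, 160.1]
ft_force: [0.3, 0.2, 0.3]
finger_gap: 42.9
time: 18.78
tool_pos: [453.5, 357.9, 322.8]
tcp_rot: [33.8, 89.3, 37.6]
ft_force: [0.9, 0.5, 2.0]
finger_gap: 42.6
t 18.78 tcp [453.5 357.9 322.8] x [ 0.009  0.007 -1.   ] jawang 3.84 j [33.2  2.3 82.2  0.1 94.9 29.3] F [0.9 0.5 2. ] gap 42.6
```

View pics/s18a.png

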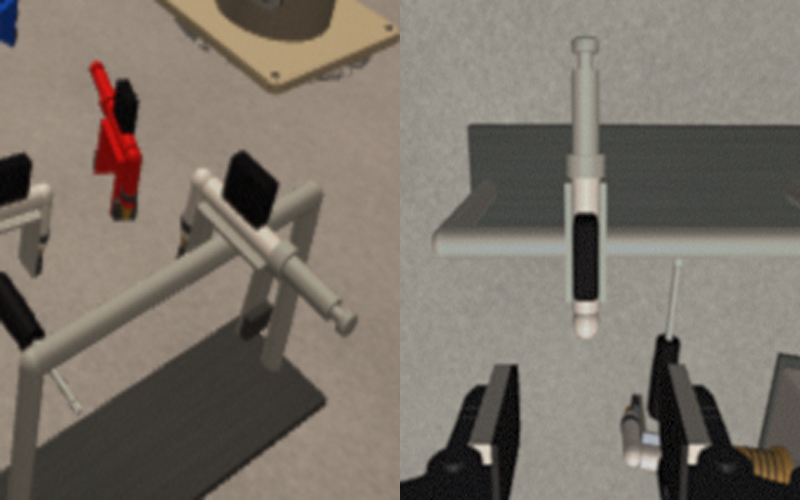

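```bash

python3 -m jog '[[[0.01,-0.012,0],[0,0,-0.12],0.4],[[0.02,-0.024,0],[0,0,-0.24],0.4],[[0.03,-0.036,0],[0,0,-0.36],0.4],[[0.04,-0.048,0],[0,0,-0.48],0.4],[[0.05,-0.06,0],[0,0,-0.6],0.4]]' >/dev/null
python3 -m jog '[[[0.01,-0.012,0],[0,0,-0.12],0.4],[[0.02,-0.024,0],[0,0,-0.24],0.4],[[0.03,-0.036,-0.01],[0,0,-0.36],0.4],[[0.04,-0.048,-0.02],[0,0,-0.48],0.4],[[0.05,-0.06,-0.03],[0,0,-0.6],0.4]]' >/dev/null
python3 -m jog '[[[0.01,-0.012,0],[0,0,-0.12],0.4],[[0.02,-0.024,-0.02],[0,0,-0.24],0.4],[[0.03,-0.036,-0.04],[0,0,-0.36],0.4],[[0.04,-0.045,-0.06],[0,0,-0.48],0.4],[[0.05,-0.05,-0.08],[0,0,-0.504],0.4]]'
python3 -m jog '[[[0,0,0],[0,0,0],0.4],[[0,0,0],[0,0,0],0.4],[[0,0,0],[0,0,0],0.4],[[0,0,0],[0,0,0],0.4],[[0,0,0],[0,0,0],0.4]]'
python3 - <<'E'
from h import *
s,R=st(); M=cam('wrist'); w=snap('wrist','w19.png'); np.save('w19.npy',np.array([*M[:3],*M[3].ravel()]))
E
```

```text
time: 20.13
tool_pos: [600.6, 185.0, 201.3]
tcp_rot: [-61.8, 89.9, -156.0]
ft_force: [1.1, 0.1, -0.2]
finger_gap: 59.7
time: 20.55
tool_pos: [601.6, 187.2, 206.5]
tcp_rot: [104.7, 89.8, 11.0]
ft_force: [-0.1, -0.1, 0.5]
finger_gap: 59.8
t 20.55 tcp [601.6 187.2 206.5] x [ 0.003  0.001 -1.   ] jawang -93.71 j [ 12.6  12.8  82.7  -0.   84.3 106.3] F [-0.1 -0.1  0.5] gap 59.8
```

View pics/w19.png

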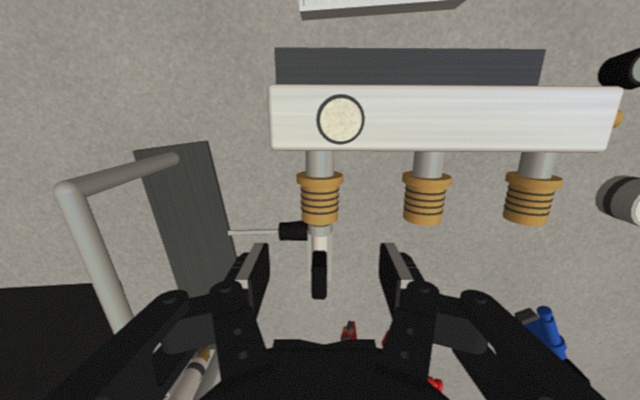

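```bash

python3 - <<'E'
from h import *
a=np.load('w19.npy'); M=(a[0],a[1],a[2],a[3:].reshape(4,4))
im=cv2.imread('pics/w19.png')
h=cv2.cvtColor(im,cv2.COLOR_BGR2HSV); m=((h[...,0]>10)&(h[...,0]<25)&(h[...,1]>130)).astype(np.uint8); m[:,:280]=0; m[:,360:]=0; m[240:]=0
ys,xs=np.nonzero(m); print(ys.min(),ys.max(),xs.min(),xs.max())
for v in (178,200,215): q=np.nonzero(m[v])[0]; print(v,q.min(),q.max())
vb=ys.max()
print(onz('wrist',319.5,vb-1,112,M).round(1),onz('wrist',319.5,ys.min()+.5,116,M).round(1), onz('wrist',319.5,205,95,M).round(1))
cv2.imwrite('pics/w19a.png',cv2.resize(im[140:310,250:400],(600,600),interpolation=2))
E
```

```text
172 224 297 342
178 297 342
200 302 337
215 303 336
[584.3 192.1 112. ] [630.2 188.9 116. ] [595.2 191.6  95. ]
```

View pics/w19a.png

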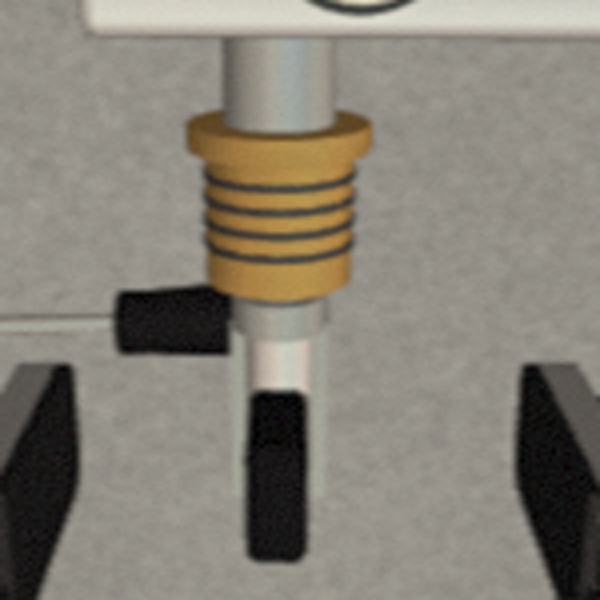

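```bash

python3 -m jog '[[[0.0035,0.0024,-0.02],[0,0,0],0.4],[[0.0035,0.0024,-0.04],[0,0,0],0.4],[[0.0035,0.0024,-0.06],[0,0,0],0.4],[[0.0035,0.0024,-0.06],[0,0,0],0.4],[[0.0035,0.0024,-0.06],[0,0,0],0.4]]'
python3 -m jog '[[[0,0,0],[0,0,0],0.4],[[0,0,0],[0,0,0],0.4],[[0,0,0],[0,0,0],0.4],[[0,0,0],[0,0,0],0.4],[[0,0,0],[0,0,0],0.4]]'
python3 -m jog '[[[0,0,0],[0,0,0],0.4],[[0,0,0],[0,0,0],0.4],[[0,0,0],[0,0,0],0.4],[[0,0,0],[0,0,0],0.4],[[0,0,0],[0,0,0],0.4]]'
```

```text
time: 21.02
tool_pos: [603.9, 189.0, 144.3]
tcp_rot: [-64.3, 89.9, -158.1]
ft_force: [-0.5, 0.8, 1.3]
finger_gap: 60.0
time: 21.43
tool_pos: [605.2, 188.9, 145.7]
tcp_rot: [100.8, 89.9, 7.0]
ft_force: [-1.5, 1.0, 1.0]
finger_gap: 59.7
time: 21.85
tool_pos: [604.8, 188.8, 144.7]
tcp_rot: [91.6, 89.9, -2.2]
ft_force: [-0.4, 0.5, 0.1]
finger_gap: 60.0
```

```bash

python3 -m jog '[[[0,0.0005,-0.02],[0,0,0],0.4],[[0,0.0005,-0.035],[0,0,0],0.4],[[0,0.0005,-0.048],[0,0,0],0.4],[[0,0.0005,-0.058],[0,0,0],0.4],[[0,0.0005,-0.058],[0,0,0],0.4]]'
python3 -m jog '[[[0,0,0],[0,0,0],0.4],[[0,0,0],[0,0,0],0.4],[[0,0,0],[0,0,0],0.4],[[0,0,0],[0,0,0],0.4],[[0,0,0],[0,0,0],0.4]]'
python3 - <<'E'
from h import *
st(); w=snap('wrist','w20.png')
cv2.imwrite('pics/w20a.png',cv2.resize(w[180:360,200:440,::-1],None,fx=3,fy=3,interpolation=2))
E
```

```text
time: 22.27
tool_pos: [602.9, 188.9, 83.7]
tcp_rot: [-70.3, 89.8, -164.1]
ft_force: [0.6, -0.0, -0.2]
finger_gap: 59.5
time: 22.68
tool_pos: [605.4, 189.5, 87.7]
tcp_rot: [101.6, 89.9, 7.8]
ft_force: [-0.4, -0.1, -0.8]
finger_gap: 59.7
t 22.68 tcp [605.4 189.5  87.7] x [ 0.002  0.    -1.   ] jawang -93.80 j [ 12.8  19.1  88.1  -0.   72.7 106.6] F [-0.4 -0.1 -0.8] gap 59.7
```

View pics/w20a.png

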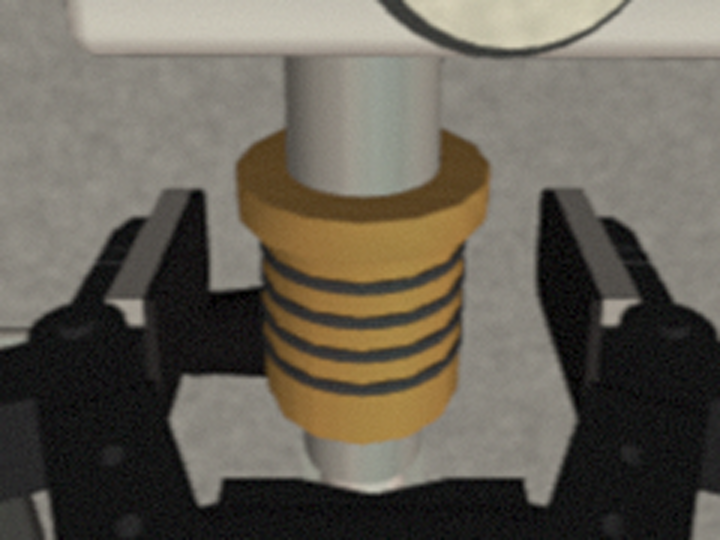

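```bash

python3 -m jog '[[[-0.001,0.001,0],[0,0,0],-0.3],[[-0.001,0.001,0],[0,0,0],-0.6],[[-0.001,0.001,0],[0,0,0],-0.6],[[-0.001,0.001,0],[0,0,0],-0.6],[[-0.001,0.001,0],[0,0,0],-0.6]]' 40
python3 - <<'E'
from h import *
st(); w=snap('wrist','w21.png')
cv2.imwrite('pics/w21a.png',cv2.resize(w[180:360,200:440,::-1],None,fx=3,fy=3,interpolation=2))
E
```

```text
time: 23.15
tool_pos: [603.8, 191.2, 87.2]
tcp_rot: [133.9, 89.9, 40.1]
ft_force: [-1.6, 6.5, 2.2]
finger_gap: 33.0
t 23.15 tcp [603.8 191.2  87.2] x [ 0.001  0.001 -1.   ] jawang -93.77 j [1.290e+01 1.910e+01 8.820e+01 1.000e-01 7.270e+01 1.067e+02] F [-1.6  6.5  2.2] gap 33.0
```

View pics/w21a.png

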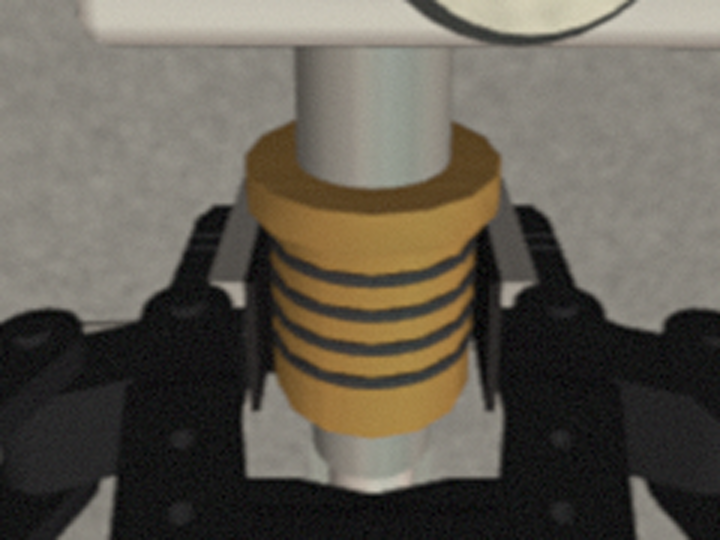

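```bash

python3 -m jog '[[[0.004,0.0007,0.001],[0,0,0],-0.6],[[0.008,0.0004,0.002],[0,-0.01,0],-0.6],[[0.012,0.0002,0.004],[0,-0.015,0],-0.6],[[0.016,0,0.005],[0,-0.02,0],-0.6],[[0.018,0,0.006],[0,-0.02,0],-0.6]]'
python3 -m jog '[[[0.004,0,0.001],[0,-0.005,0],-0.6],[[0.006,0,0.002],[0,-0.01,0],-0.6],[[0.006,0,0.002],[0,-0.01,0],-0.6],[[0.006,0,0.002],[0,-0.01,0],-0.6]]'
python3 -m jog '[[[0.003,0,0.001],[0,-0.005,0],-0.6],[[0.006,0,0.002],[0,-0.01,0],-0.6],[[0.006,0,0.002],[0,-0.01,0],-0.6],[[0.006,0,0.002],[0,-0.01,0],-0.6]]'
python3 -c "
from h import *
st()"
```

```text
time: 23.62
tool_pos: [614.6, 190.5, 87.4]
tcp_rot: [76.8, 89.7, -17.0]
ft_force: [-26.4, 5.0, -6.1]
finger_gap: 33.6
time: 23.95
tool_pos: [616.2, 190.4, 87.3]
tcp_rot: [63.1, 89.7, -30.6]
ft_force: [-38.6, 2.2, 0.2]
finger_gap: 33.4
time: 24.28
tool_pos: [619.8, 190.2, 87.4]
tcp_rot: [71.5, 89.4, -22.2]
ft_force: [-44.9, 2.3, -0.1]
finger_gap: 33.4
t 24.28 tcp [619.8 190.2  87.4] x [ 0.009 -0.004 -1.   ] jawang -93.73 j [ 12.7  20.9  85.9  -0.3  72.8 106.5] F [-44.9   2.3  -0.1] gap 33.4
```

```bash

python3 -m jog '[[[0.003,0,0.001],[0,-0.005,0],-0.6],[[0.006,0,0.002],[0,-0.01,0],-0.6],[[0.006,0,0.002],[0,-0.01,0],-0.6],[[0.006,0,0.002],[0,-0.01,0],-0.6]]'
python3 -m jog '[[[0.003,0,0.001],[0,-0.005,0],-0.6],[[0.005,0,0.002],[0,-0.01,0],-0.6],[[0.005,0,0.002],[0,-0.01,0],-0.6],[[0.005,0,0.002],[0,-0.01,0],-0.6]]'
python3 - <<'E'
from h import *
st(); b=snap('top','t22.png')
p=cv2.imread('pics/t16.png')
B=cv2.resize(b[170:240,230:280,::-1],(400,560),interpolation=2);C=cv2.resize(p[170:240,230:280],(400,560),interpolation=2)
cv2.imwrite('pics/t22a.png',np.hstack([C,B]))
E
```

```text
time: 24.62
tool_pos: [621.4, 190.1, 87.4]
tcp_rot: [65.4, 89.4, -28.3]
ft_force: [-63.2, 0.6, 5.2]
finger_gap: 33.2
time: 24.95
tool_pos: [621.7, 190.1, 87.3]
tcp_rot: [58.8, 89.4, -34.9]
ft_force: [-81.7, -0.3, 12.7]
finger_gap: 33.7
t 24.95 tcp [621.7 190.1  87.3] x [ 0.009 -0.006 -1.   ] jawang -93.67 j [ 12.7  21.2  85.5  -0.5  72.9 106.5] F [-81.7  -0.3  12.7] gap 33.7
```

View pics/t22a.png

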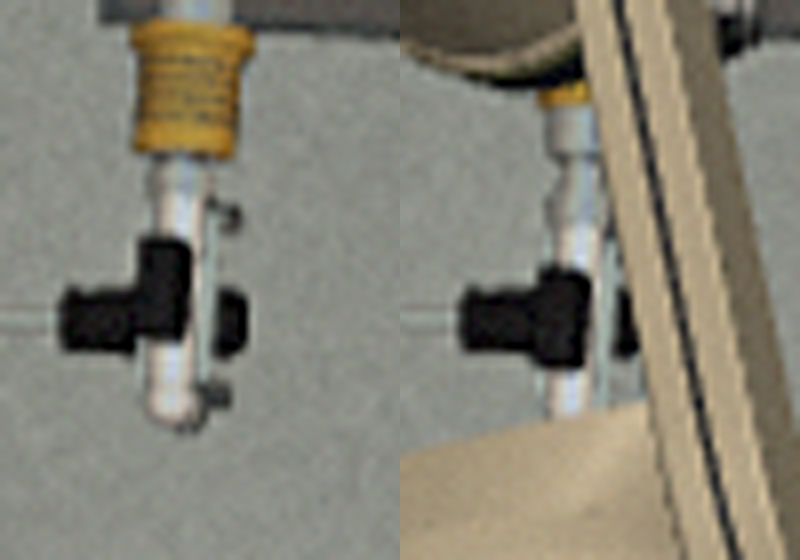

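```bash

python3 -m jog '[[[0,0.003,0],[0,0,0],-0.6],[[0,-0.003,0],[0,0,0],-0.6],[[0,0.003,0.003],[0,0,0],-0.6],[[0,-0.003,-0.003],[0,0,0],-0.6],[[0.002,0,0],[0,0,0],-0.6]]'
python3 -c "
from h import *
st()"
```

```text
time: 25.42
tool_pos: [624.8, 190.0, 87.8]
tcp_rot: [67.4, 89.3, -26.2]
ft_force: [-74.5, -7.9, -4.8]
finger_gap: 33.3
t 25.42 tcp [624.8 190.   87.8] x [ 0.011 -0.006 -1.   ] jawang -93.66 j [ 12.7  21.4  85.2  -0.5  72.8 106.5] F [-74.5  -7.9  -4.8] gap 33.3
```

```bash

python3 - <<'E'
from h import *
b=snap('top','t23.png'); st()
p=cv2.imread('pics/t16.png')
B=cv2.resize(b[170:240,230:280,::-1],(400,560),interpolation=2);C=cv2.resize(p[170:240,230:280],(400,560),interpolation=2)
cv2.imwrite('pics/t23a.png',np.hstack([C,B]))
E
```

```text
t 25.47 tcp [625.  189.8  87.7] x [ 0.011 -0.007 -1.   ] jawang -93.66 j [ 12.7  21.5  85.1  -0.5  72.9 106.5] F [-75.1   0.1   7.7] gap 33.4
```

View pics/t23a.png

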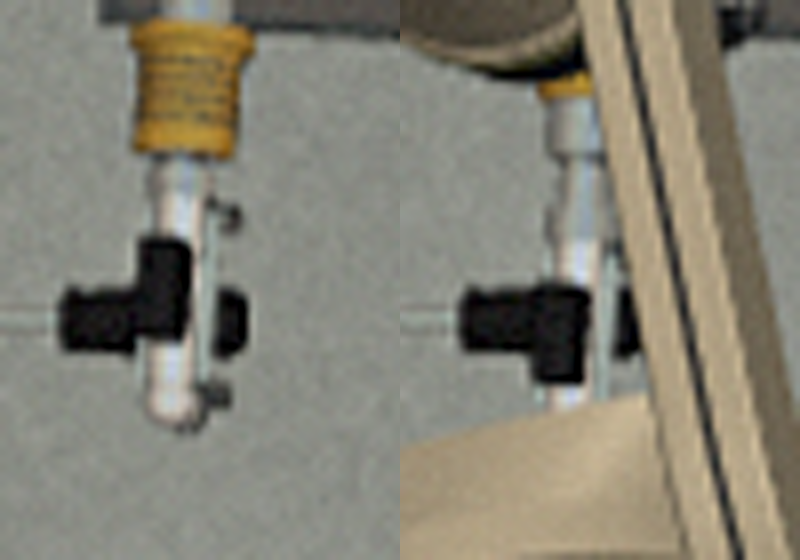

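```bash

python3 -m jog '[[[0,0,0],[0,0,0],0.5],[[-0.001,0,0],[0,0,0],0.5],[[-0.02,0,0],[0,0.02,0],0.5],[[-0.025,0,0],[0,0.04,0],0.5],[[-0.025,0,0],[0,0.06,0],0.5]]'
python3 - <<'E'
from h import *
s,R=st(); im=snap('wrist','w24.png'); b=snap('top','t24.png')
A=cv2.resize(im[190:390,200:440,::-1],None,fx=2.,fy=2.8,interpolation=2)
B=cv2.resize(b[170:240,230:280,::-1],(300,560),interpolation=2)
cv2.imwrite('pics/w24a.png',np.hstack([A,B]))
E
```

```text
time: 25.88
tool_pos: [621.2, 190.2, 100.8]
tcp_rot: [-33.4, 90.0, -127.1]
ft_force: [0.1, 0.1, 0.4]
finger_gap: 64.0
t 25.88 tcp [621.2 190.2 100.8] x [-0.    -0.001 -1.   ] jawang -93.77 j [ 12.5  20.7  84.6  -0.   74.7 106.3] F [0.1 0.1 0.4] gap 64.0
```

View pics/w24a.png

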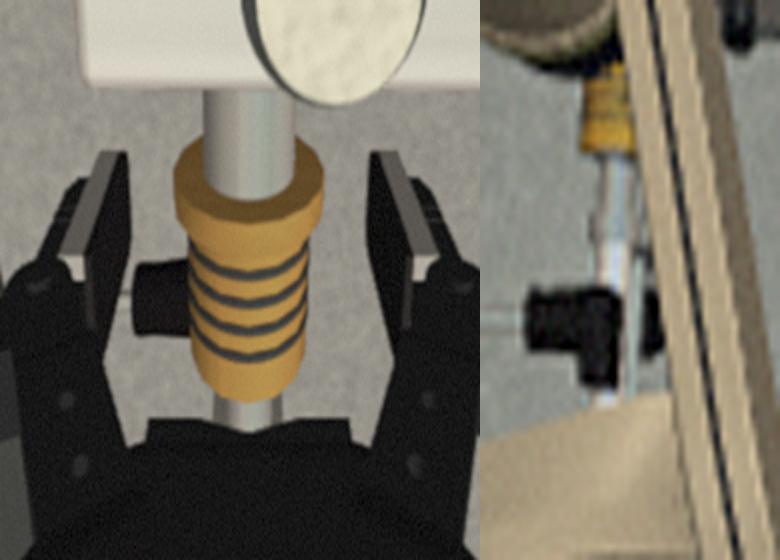

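```bash

python3 -m jog '[[[0,0,0.03],[0,0,0],0.5],[[0,0,0.065],[0,0,0],0.5],[[-0.02,0.001,0.083],[0,0,0],0],[[-0.06,0.003,0.083],[0,0,0],0],[[-0.098,0.004,0.083],[0,0,0],0]]'
python3 -m jog '[[[0,0,0],[0,0,0],0],[[0,0,0],[0,0,0],0],[[0,0,0],[0,0,0],0],[[0,0,0],[0,0,0],0],[[0,0,0],[0,0,0],0]]'
python3 -m jog '[[[0,0,0],[0,0,0],0],[[0,0,0],[0,0,0],0],[[0,0,0],[0,0,0],0]]' >/dev/null
python3 - <<'E'
from h import *
s,R=st(); M=cam('wrist'); im=snap('wrist','w25.png'); np.save('w25.npy',np.array([*M[:3],*M[3].ravel()]))
cv2.imwrite('pics/w25a.png',cv2.resize(im[120:270,260:390,::-1],None,fx=5,fy=4,interpolation=2))
E
```

```text
time: 26.4
tool_pos: [525.9, 194.4, 186.8]
tcp_rot: [104.8, 89.6, 10.9]
ft_force: [0.3, 1.0, 0.3]
finger_gap: 42.7
time: 26.82
tool_pos: [525.5, 194.3, 184.5]
tcp_rot: [101.0, 89.8, 7.2]
ft_force: [0.3, -0.3, -0.5]
finger_gap: 42.5
t 27.07 tcp [524.2 194.3 183.7] x [ 0.001 -0.    -1.   ] jawang -93.81 j [ 15.1   3.   95.9  -0.   81.1 108.9] F [ 0.5 -0.2  0.4] gap 42.7
```

View pics/w25a.png

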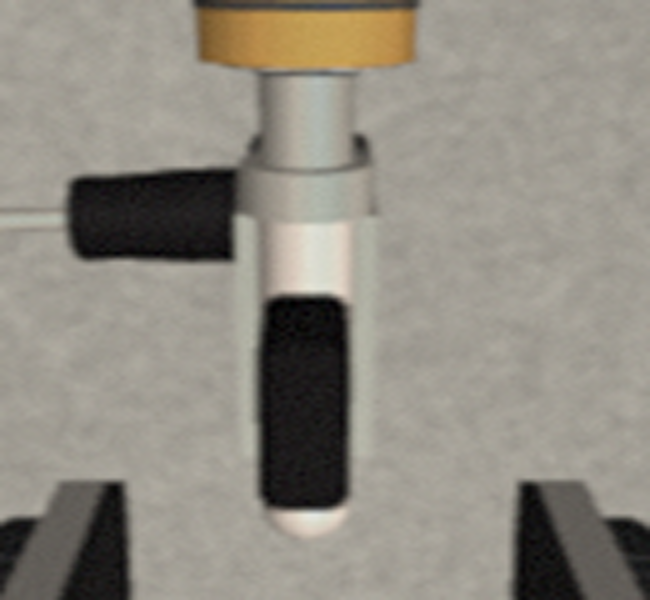

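```bash

python3 -m jog '[[[-0.004,0.002,-0.025],[0,0,0],0],[[-0.004,0.002,-0.045],[0,0,0],0],[[-0.004,0.002,-0.06],[0,0,0],0],[[-0.004,0.002,-0.066],[0,0,0],0],[[-0.004,0.002,-0.066],[0,0,0],0]]'
python3 -m jog '[[[0,0,0],[0,0,0],0],[[0,0,0],[0,0,0],0],[[0,0,0],[0,0,0],0]]'
python3 -m jog '[[[0,0,0],[0,0,0],-0.6],[[0,0,0],[0,0,0],-1],[[0,0,0],[0,0,0],-1],[[0,0,0],[0,0,0],-1],[[0,0,0],[0,0,0],-1]]' 50
python3 -m jog '[[[-0.01,0.0007,0],[0,0,0],-1],[[-0.022,0.0014,0],[0,0,0],-1],[[-0.034,0.0022,0],[0,0,0],-1],[[-0.045,0.003,0],[0,0,0],-1],[[-0.046,0.003,0],[0,0,0],-1]]' 50
python3 -m jog '[[[0,0,0],[0,0,0],-1],[[0,0,0],[0,0,0],-1],[[0,0,0],[0,0,0],-1]]'
python3 - <<'E'
from h import *
s,R=st(); im=snap('scene','s26.png'); w=snap('wrist','w26.png')
A=cv2.resize(im[190:290,320:440,::-1],(400,500),interpolation=2);B=cv2.resize(w[20:300,220:420,::-1],(400,500),interpolation=2)
cv2.imwrite('pics/s26a.png',np.hstack([A,B]))
E
```

```text
time: 27.53
tool_pos: [518.5, 196.0, 115.8]
tcp_rot: [-65.2, 89.9, -159.0]
ft_force: [0.1, 0.1, 0.4]
finger_gap: 42.8
time: 27.78
tool_pos: [520.8, 196.6, 119.4]
tcp_rot: [104.8, 89.8, 11.0]
ft_force: [0.5, -0.3, -0.7]
finger_gap: 42.9
time: 28.2
tool_pos: [520.2, 196.6, 118.4]
tcp_rot: [103.8, 89.9, 10.0]
ft_force: [-0.3, 0.6, 3.5]
finger_gap: 13.1
time: 28.62
tool_pos: [471.8, 199.3, 116.9]
tcp_rot: [-65.2, 89.9, -159.0]
ft_force: [-0.6, 0.4, -1.6]
finger_gap: 12.8
time: 28.87
tool_pos: [474.4, 199.3, 117.9]
tcp_rot: [93.7, 89.9, -0.1]
ft_force: [0.3, -0.2, -0.4]
finger_gap: 12.8
t 28.87 tcp [474.4 199.3 117.9] x [ 0.001 -0.    -1.   ] jawang -93.81 j [ 17.1  -0.5 106.6  -0.   73.8 110.9] F [ 0.3 -0.2 -0.4] gap 12.8
```

View pics/s26a.png

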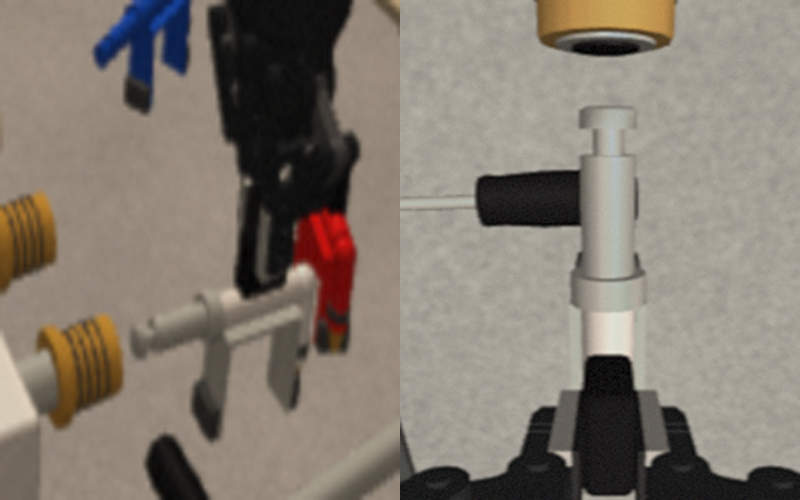

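```bash

python3 -m jog '[[[0,0,0.03],[0,0,0],-1],[[0,0,0.07],[0,0,0],-1],[[0,0,0.11],[0,0,0],-1],[[0,0,0.15],[0,0,0],-1],[[0,0,0.185],[0,0,0],-1]]'
python3 -m jog '[[[0.02,0,0],[0,0,0.12],-1],[[0.04,0,0],[0,0,0.24],-1],[[0.06,0.005,0],[0,0,0.36],-1],[[0.07,0.015,0],[0,0,0.48],-1],[[0.0775,0.03,0],[0,0,0.6],-1]]'
python3 -m jog '[[[0,0.02,0],[0,0,0.12],-1],[[0,0.04,0],[0,0,0.24],-1],[[0,0.06,0],[0,0,0.36],-1],[[0,0.08,0],[0,0,0.48],-1],[[0,0.1,0],[0,0,0.6],-1]]'
python3 -m jog '[[[0,0.015,0],[0,0,0.12],-1],[[0,0.025,0],[0,0,0.24],-1],[[0,0.032,0],[0,0,0.36],-1],[[0,0.0335,0],[0,0,0.48],-1],[[0,0.0335,0],[0,0,0.504],-1]]'
python3 -m jog '[[[0,0,0],[0,0,0],-1],[[0,0,0],[0,0,0],-1],[[0,0,0],[0,0,0],-1],[[0,0,0],[0,0,0],-1],[[0,0,0],[0,0,0],-1]]' >/dev/null
python3 - <<'E'
from h import *
s,R=st(); M=cam('wrist'); im=snap('wrist','w27.png'); np.save('w27.npy',np.array([*M[:3],*M[3].ravel()]))
E
```

```text
time: 29.38
tool_pos: [474.2, 199.3, 305.7]
tcp_rot: [104.4, 89.8, 10.6]
ft_force: [0.1, 0.3, -1.7]
finger_gap: 12.8
time: 29.8
tool_pos: [552.9, 228.5, 302.4]
tcp_rot: [57.6, 90.0, -1.6]
ft_force: [-0.1, 0.6, -1.8]
finger_gap: 12.8
time: 30.22
tool_pos: [551.6, 330.2, 302.4]
tcp_rot: [109.5, 90.0, 84.8]
ft_force: [0.3, 1.2, -1.2]
finger_gap: 12.8
time: 30.63
tool_pos: [551.4, 363.5, 302.2]
tcp_rot: [128.4, 89.9, 132.7]
ft_force: [-0.5, -0.1, -1.7]
finger_gap: 13.0
t 31.05 tcp [551.4 362.6 302.9] x [-0.     0.001 -1.   ] jawang 3.74 j [28.8 15.9 69.1  0.1 94.9 25.1] F [ 0.3  0.1 -1.4] gap 12.8
```

View pics/w27.png

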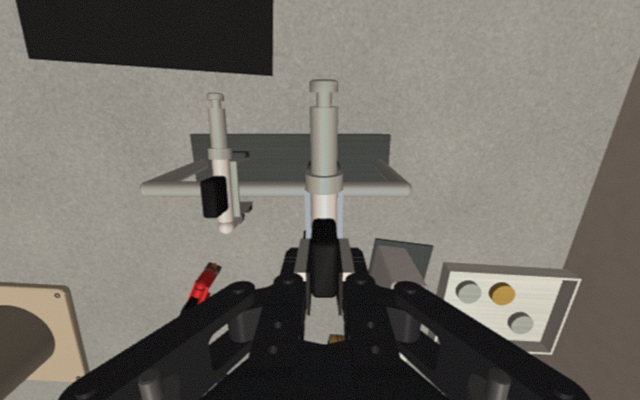

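```bash

python3 - <<'E'
from h import *
a=np.load('w27.npy'); M=(a[0],a[1],a[2],a[3:].reshape(4,4))
print('plug',onz('wrist',323,81,279,M).round(1))
for u in(145,280,370,408): print(onz('wrist',u,188,150,M).round(1))
E
```

```text
plug [545.1 453.7 279. ]
[363.1 347.6 150. ]
[505.6 357.  150. ]
[600.6 363.3 150. ]
[640.7 365.9 150. ]
```

```bash

python3 -m jog '[[[0,-0.002,-0.025],[0,0,0],-1],[[0,-0.002,-0.05],[0,0,0],-1],[[0,-0.002,-0.075],[0,0,0],-1],[[0,-0.002,-0.092],[0,0,0],-1],[[0,-0.002,-0.102],[0,0,0],-1]]'
python3 -m jog '[[[0,0,0],[0,0,0],-1],[[0,0,-0.001],[0,0,0],-1],[[0,0,-0.002],[0,0,0],-1],[[0,0,-0.004],[0,0,0],-1],[[0,0,-0.004],[0,0,0],-1]]'
python3 -m jog '[[[0,0,-0.002],[0,0,0],-1],[[0,0,-0.003],[0,0,0],-1],[[0,0,-0.003],[0,0,0],-1]]'
```

```text
time: 31.52
tool_pos: [550.1, 360.1, 197.6]
tcp_rot: [-169.3, 89.8, -165.5]
ft_force: [-0.1, 0.2, -2.2]
finger_gap: 12.9
time: 31.93
tool_pos: [551.7, 361.1, 197.7]
tcp_rot: [53.1, 89.9, 56.9]
ft_force: [-0.6, 0.1, -1.6]
finger_gap: 12.6
time: 32.18
tool_pos: [551.9, 361.2, 196.6]
tcp_rot: [40.7, 89.8, 44.5]
ft_force: [-3.7, -1.7, 9.7]
finger_gap: 12.6
```

```bash

python3 -m jog '[[[0,0,0.002],[0,0,0],-1],[[0,0,0.002],[0,0,0],0],[[0,0,0.002],[0,0,0],0],[[0,0,0.002],[0,0,0],0],[[0,0,0.002],[0,0,0],0]]'
python3 -m jog '[[[0,0,0.02],[0,0,0],0],[[0,0,0.05],[0,0,0],0],[[0,0,0.09],[0,0,0],0],[[0,0,0.12],[0,0,0],0],[[0,0,0.12],[0,0,0],0]]'
python3 - <<'E'
from h import *
s,R=st(); im=snap('scene','s28.png'); w=snap('wrist','w28.png')
cv2.imwrite('pics/s28a.png',np.hstack([cv2.resize(im[190:350,370:530,::-1],(400,500),interpolation=2),cv2.resize(w[80:300,100:440,::-1],(400,500),interpolation=2)]))
E
```

```text
time: 32.6
tool_pos: [551.2, 360.8, 195.5]
tcp_rot: [111.8, 89.9, 115.7]
ft_force: [-0.1, 0.9, 0.4]
finger_gap: 42.8
time: 33.02
tool_pos: [553.5, 362.1, 325.1]
tcp_rot: [29.1, 89.3, 32.9]
ft_force: [0.8, 0.7, 1.5]
finger_gap: 42.3
t 33.02 tcp [553.5 362.1 325.1] x [ 0.011  0.007 -1.   ] jawang 3.84 j [28.7 15.4 67.4  0.1 96.4 24.9] F [0.8 0.7 1.5] gap 42.3
```

View pics/s28a.png

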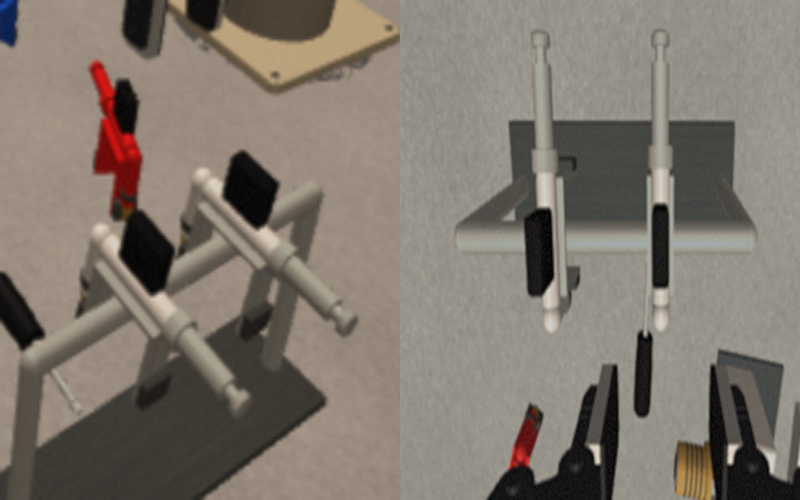

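View pics/s28.png

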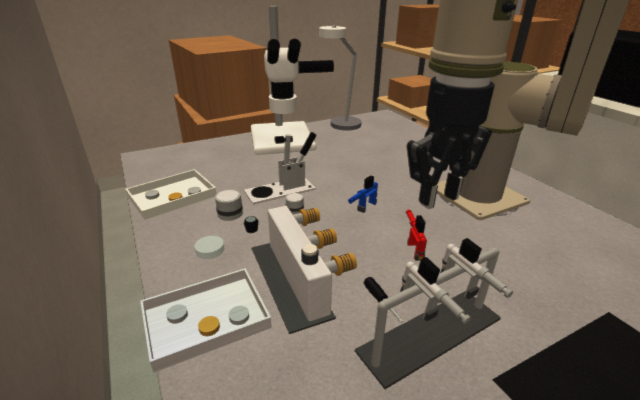

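```bash

python3 -m jog '[[[0,-0.038,0],[0,0,-0.12],1],[[0,-0.076,0],[0,0,-0.24],1],[[0,-0.114,0],[0,0,-0.36],1],[[0,-0.152,0],[0,0,-0.48],1],[[0,-0.19,0],[0,0,-0.6],1]]'>/dev/null
python3 -m jog '[[[-0.01,-0.038,0],[0,0,-0.12],1],[[-0.02,-0.076,0],[0,0,-0.24],1],[[-0.03,-0.114,0],[0,0,-0.36],1],[[-0.04,-0.152,0],[0,0,-0.48],1],[[-0.05,-0.19,0],[0,0,-0.6],1]]'>/dev/null
python3 -m jog '[[[0,-0.038,0],[0,0,-0.12],1],[[0,-0.076,0],[0,0,-0.24],1],[[0,-0.114,0],[0,0,-0.36],1],[[0,-0.152,0],[0,0,-0.437],1],[[0,-0.16,0],[0,0,-0.437],1]]'>/dev/null
python3 -m jog '[[[0,0,0],[0,0,0],1],[[0,0,0],[0,0,0],1],[[0,0,0],[0,0,0],1],[[0,0,0],[0,0,0],1],[[0,0,0],[0,0,0],1]]' >/dev/null
python3 - <<'E'
from h import *
s,R=st(); M=cam('wrist'); im=snap('wrist','w29.png'); np.save('w29.npy',np.array([*M[:3],*M[3].ravel()]))
snap('top','t29.png')
E
```

```text
t 34.78 tcp [ 501.5 -177.8  315.7] x [ 0.001  0.    -1.   ] jawang -89.82 j [-25.1  -4.2  89.3   0.   94.9  64.8] F [ 0.5 -0.5 -0.6] gap 85.4
```

View pics/w29.png

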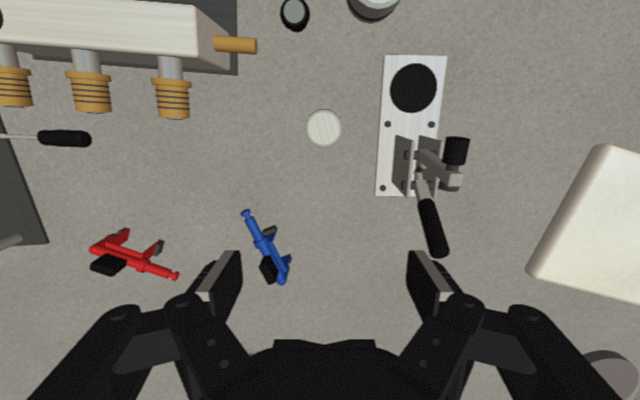

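View pics/t29.png

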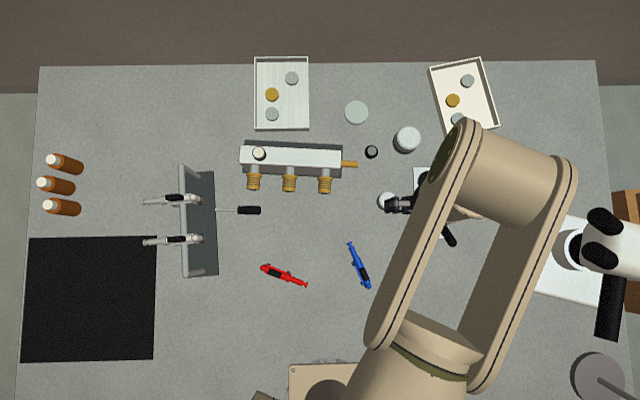

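```bash

python3 - <<'E'
from h import *
a=np.load('w29.npy'); M=(a[0],a[1],a[2],a[3:].reshape(4,4))
im=cv2.imread('pics/w29.png'); g=im.max(2)
m=(g<50).astype(np.uint8); n,l,s,c=cv2.connectedComponentsWithStats(m)
for i in range(1,n):
    if s[i,4]>150 and abs(c[i][0]-413)<30 and abs(c[i][1]-88)<30: print('pad',s[i],c[i],onz('wrist',*c[i],12,M).round(1))
sub=cv2.GaussianBlur(cv2.cvtColor(im,cv2.COLOR_BGR2GRAY)[90:170,285:365],(3,3),0)
C=cv2.HoughCircles(cv2.resize(sub,None,fx=4,fy=4,interpolation=2),cv2.HOUGH_GRADIENT,1,200,param1=80,param2=20,minRadius=50,maxRadius=90); print(C)
for x,y,rr in C[0]: 
    u,v=285+x/4,90+y/4; print(u,v,rr/4,onz('wrist',u,v,45,M).round(1),'R mm',rr/4*(M[0]**-1)*(np.linalg.norm(onz('wrist',u,v,45,M)-ray('wrist',u,v,M)[0])))
for p in [(384,56),(447,56),(376,195)]: print('plate',onz('wrist',*p,8,M).round(1))
cv2.imwrite('pics/w29a.png',cv2.resize(im[40:270,290:480],None,fx=2.6,fy=2.6,interpolation=2))
print('handle tip', [onz('wrist',438,250,z,M).round(1) for z in(160,175)])
E
```

```text
pad [ 391   64   45   48 1689] [412.97454115  87.74955595] [ 609. -307.   12.]
NoneTraceback (most recent call last):
  File "<stdin>", line 9, in <module>
TypeError: 'NoneType' object is not subscriptable
```

```bash

python3 - <<'E'
from h import *
a=np.load('w29.npy'); M=(a[0],a[1],a[2],a[3:].reshape(4,4))
im=cv2.imread('pics/w29.png'); g=cv2.GaussianBlur(im.min(2),(3,3),0)
sub=g[95:165,290:360]
for th in(150,170,185,200):
    m=(sub>th).astype(np.uint8); n,l,s,c=cv2.connectedComponentsWithStats(m); i=1+s[1:,4].argmax(); u,v=c[i]+[290,95]; print(th,s[i],u,v,onz('wrist',u,v,45,M).round(1))
for p in [(384,56),(447,56),(376,195)]: print('plate',onz('wrist',*p,8,M).round(1))
cv2.imwrite('pics/w29a.png',cv2.resize(im[40:270,290:480],None,fx=2.6,fy=2.6,interpolation=2))
print('handle tip', [onz('wrist',438,250,z,M).round(1) for z in(160,175)])
E
```

```text
150 [ 17  16  34  35 942] 323.50743099787684 127.87154989384288 [ 554.  -177.4   45. ]
170 [ 18  17  32  33 807] 323.31226765799255 127.93928128872366 [ 553.9 -177.1   45. ]
185 [ 33  18  15  29 242] 330.7892561983471 126.35950413223141 [ 556.1 -187.6   45. ]Traceback (most recent call last):
  File "<stdin>", line 6, in <module>
ValueError: attempt to get argmax of an empty sequence
```

```bash

python3 -m jog '[[[0.0200,0,-0.035],[0,0,0],1],[[0.04,0,-0.07],[0,0,0],1],[[0.0525,0.0005,-0.11],[0,0,0],1],[[0.0525,0.0005,-0.15],[0,0,0],1],[[0.0525,0.0005,-0.19],[0,0,0],1]]'
python3 -m jog '[[[0,0,0],[0,0,0],1],[[0,0,0],[0,0,0],1],[[0,0,0],[0,0,0],1],[[0,0,0],[0,0,0],1],[[0,0,0],[0,0,0],1]]'
python3 - <<'E'
from h import *
s,R=st(); M=cam('wrist'); im=snap('wrist','w30.png'); np.save('w30.npy',np.array([*M[:3],*M[3].ravel()]))
E
```

```text
time: 35.3
tool_pos: [554.5, -177.8, 124.2]
tcp_rot: [84.8, 89.9, -5.0]
ft_force: [-0.0, -0.6, 0.4]
finger_gap: 85.4
time: 35.72
tool_pos: [556.0, -179.5, 129.7]
tcp_rot: [70.8, 89.6, -19.2]
ft_force: [-0.1, 0.4, 0.4]
finger_gap: 85.1
t 35.72 tcp [ 556.  -179.5  129.7] x [ 0.007 -0.002 -1.   ] jawang -89.95 j [-22.9   9.1  95.2   0.   75.3  67. ] F [-0.1  0.4  0.4] gap 85.1
```

View pics/w30.png

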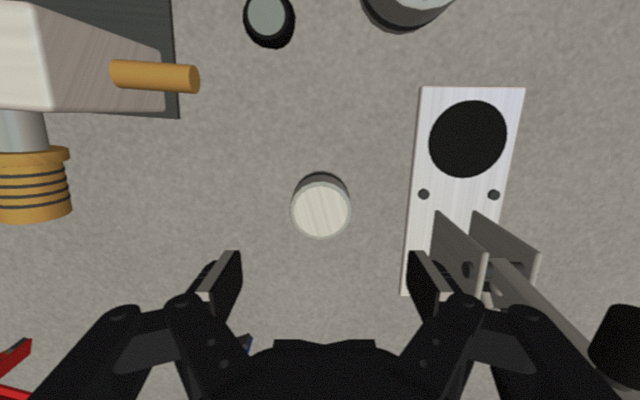

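```bash

python3 - <<'E'
from h import *
a=np.load('w30.npy'); M=(a[0],a[1],a[2],a[3:].reshape(4,4))
im=cv2.imread('pics/w30.png'); g=cv2.GaussianBlur(im.min(2),(3,3),0)
sub=g[160:250,280:360]
for th in(150,165,180):
    m=(sub>th).astype(np.uint8); n,l,s,c=cv2.connectedComponentsWithStats(m); i=1+s[1:,4].argmax(); u,v=c[i]+[280,160]; print(th,s[i],u,v,onz('wrist',u,v,45,M).round(1))
st()
E
python3 -m jog '[[[0,0,0],[0,0,0],1],[[0,0,0],[0,0,0],1],[[0,0,0],[0,0,0],1],[[0,0,0],[0,0,0],1],[[0,0,0],[0,0,0],1]]'
```

```text
150 [  13   23   57   55 2396] 320.6239565943239 210.3693656093489 [ 553.9 -177.2   45. ]
165 [  14   26   53   50 2079] 320.24531024531024 211.02501202501202 [ 553.3 -176.8   45. ]
180 [ 40  28  18  44 200] 328.435 210.275 [ 554.  -183.6   45. ]
t 35.77 tcp [ 555.6 -179.4  129.1] x [ 0.006 -0.002 -1.   ] jawang -89.95 j [-22.9   9.1  95.2   0.   75.3  67. ] F [-0.6 -0.6  0.1] gap 85.5
time: 36.18
tool_pos: [553.7, -178.6, 125.8]
tcp_rot: [98.6, 89.9, 8.6]
ft_force: [-0.5, -0.1, 0.7]
finger_gap: 85.4
```

```bash

python3 -m jog '[[[0,0.001,-0.03],[0,0,0],1],[[0,0.001,-0.055],[0,0,0],1],[[0,0.001,-0.075],[0,0,0],1],[[0,0.001,-0.09],[0,0,0],1],[[0,0.001,-0.1],[0,0,0],1]]'
python3 -m jog '[[[0,0,0],[0,0,0],1],[[0,0,0],[0,0,0],1],[[0,0,0],[0,0,0],1],[[0,0,0],[0,0,0],1]]'
python3 -m jog '[[[0,0,0],[0,0,0],0.4],[[0,0,0],[0,0,0],0],[[0,0,0],[0,0,0],0],[[0,0,0],[0,0,0],0],[[0,0,0],[0,0,0],0]]' 40
python3 -m jog '[[[0,0,0],[0,0,0],0],[[0,0,0],[0,0,0],0],[[0,0,0],[0,0,0],0]]'
```

```text
time: 36.6
tool_pos: [552.4, -177.0, 23.4]
tcp_rot: [-123.4, 89.9, 146.7]
ft_force: [0.2, 1.0, -0.4]
finger_gap: 85.4
time: 36.93
tool_pos: [555.0, -178.1, 27.4]
tcp_rot: [74.7, 89.8, -15.3]
ft_force: [0.2, 0.0, -0.6]
finger_gap: 85.4
time: 37.35
tool_pos: [554.4, -177.8, 26.7]
tcp_rot: [82.1, 89.9, -7.9]
ft_force: [-1.8, -0.1, 6.0]
finger_gap: 50.8
time: 37.6
tool_pos: [554.3, -177.8, 26.7]
tcp_rot: [84.7, 89.9, -5.3]
ft_force: [-2.5, 0.9, 6.3]
finger_gap: 50.6
```

```bash

python3 -m jog '[[[0,0,0.02],[0,0,0],0],[[0.01,0,0.045],[0,0,0],0],[[0.03,0,0.06],[0,0,0],0],[[0.05,-0.01,0.06],[0,0,0],0],[[0.0547,-0.03,0.06],[0,0,0],0]]' 60
python3 -m jog '[[[0,-0.025,0],[0,0,0],0],[[0,-0.055,0],[0,0,0],0],[[0,-0.08,0],[0,0,0],0],[[0,-0.095,0],[0,0,0],0],[[0,-0.0992,0],[0,0,0],0]]'
python3 -m jog '[[[0,0,0],[0,0,0],0],[[0,0,0],[0,0,0],0],[[0,0,0],[0,0,0],0],[[0,0,0],[0,0,0],0],[[0,0,0],[0,0,0],0]]'
python3 - <<'E'
from h import *
s,R=st(); M=cam('wrist'); im=snap('wrist','w31.png'); np.save('w31.npy',np.array([*M[:3],*M[3].ravel()])); snap('scene','s31.png')
E
```

```text
time: 38.02
tool_pos: [611.7, -206.2, 87.4]
tcp_rot: [88.2, 89.7, -1.6]
ft_force: [-0.5, 0.2, -4.7]
finger_gap: 50.3
time: 38.43
tool_pos: [607.5, -309.3, 84.8]
tcp_rot: [-109.0, 90.0, 160.9]
ft_force: [0.1, 0.2, -5.2]
finger_gap: 50.4
time: 38.85
tool_pos: [608.7, -305.7, 85.8]
tcp_rot: [107.0, 89.9, 17.1]
ft_force: [1.1, -0.5, -3.7]
finger_gap: 50.4
t 38.85 tcp [ 608.7 -305.7   85.8] x [ 0.001  0.    -1.   ] jawang -89.88 j [-31.   26.1  79.4   0.   74.5  58.9] F [ 1.1 -0.5 -3.7] gap 50.4
```

View pics/w31.png

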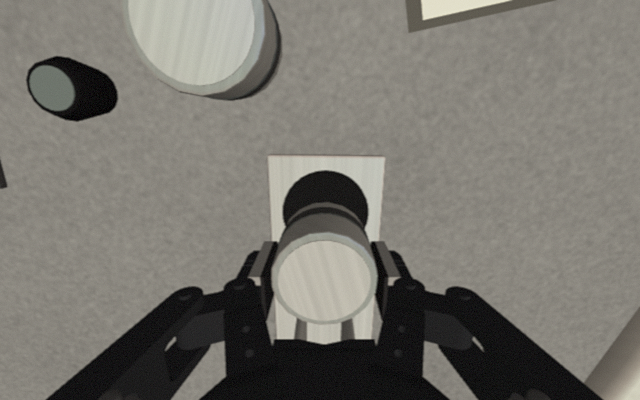

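View pics/s31.png

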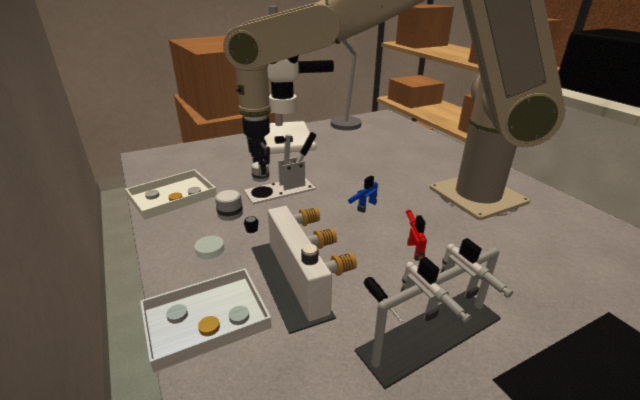

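```bash

python3 - <<'E'
from h import *
a=np.load('w31.npy'); M=(a[0],a[1],a[2],a[3:].reshape(4,4))
print(onz('wrist',325.5,171,12,M).round(1),onz('wrist',283,210,12,M).round(1),onz('wrist',368,210,12,M).round(1))
print('holder',onz('wrist',324.5,278.5,104,M).round(1)); st()
for p in [(268,156),(384,156)]: print('plate',onz('wrist',*p,8,M).round(1))
E
```

```text
[ 641.7 -306.9   12. ] [ 610.4 -273.6   12. ] [ 610.5 -340.5   12. ]
holder [ 608.9 -305.9  104. ]
t 38.95 tcp [ 608.7 -306.1   85.9] x [ 0.001  0.    -1.   ] jawang -89.90 j [-31.   26.1  79.4   0.   74.5  58.9] F [-0.  -0.1 -4.5] gap 50.1
plate [ 652.2 -263.4    8. ]
plate [ 652.5 -351.1    8. ]
```

```bash

python3 -m jog '[[[-0.0005,-0.001,-0.015],[0,0,0],0],[[-0.0005,-0.001,-0.03],[0,0,0],0],[[-0.0005,-0.001,-0.038],[0,0,0],0],[[-0.0005,-0.001,-0.042],[0,0,0],0],[[-0.0005,-0.001,-0.043],[0,0,0],0]]'
python3 -m jog '[[[0,0,0],[0,0,0],0],[[0,0,-0.001],[0,0,0],0],[[0,0,-0.002],[0,0,0],0],[[0,0,-0.003],[0,0,0],0],[[0,0,-0.003],[0,0,0],0]]'
python3 -m jog '[[[0,0,-0.001],[0,0,0],0],[[0,0,-0.002],[0,0,0],0],[[0,0,-0.002],[0,0,0],0]]'
```

```text
time: 39.37
tool_pos: [606.4, -306.9, 39.9]
tcp_rot: [-131.0, 89.8, 139.0]
ft_force: [-0.8, -0.2, -3.8]
finger_gap: 50.1
time: 39.78
tool_pos: [608.2, -307.9, 40.1]
tcp_rot: [82.0, 89.9, -7.9]
ft_force: [0.6, -0.3, -3.8]
finger_gap: 50.5
time: 40.03
tool_pos: [608.3, -308.0, 38.9]
tcp_rot: [78.0, 89.9, -11.9]
ft_force: [-3.1, 2.1, 4.1]
finger_gap: 50.6
```

```bash

python3 -m jog '[[[0,0,0],[0,0,0],0.5],[[0,0,0.001],[0,0,0],0.8],[[0,0,0.001],[0,0,0],0.8],[[0,0,0.001],[0,0,0],0.8]]'
python3 -m jog '[[[0,0,0.015],[0,0,0],0.8],[[0,0,0.04],[0,0,0],0.8],[[0,0,0.08],[0,0,0],0.8],[[0,0,0.12],[0,0,0],0.8],[[0,0,0.16],[0,0,0],0.8]]'
python3 -m jog '[[[0,0.02,0.03],[0,0,0],0.8],[[-0.02,0.04,0.06],[0,0,0],0.5],[[-0.05,0.06,0.09],[0,0,0],0],[[-0.08,0.07,0.1],[0,0,0],-0.5],[[-0.08,0.07,0.1],[0,0,0],-1]]'
python3 -m jog '[[[0,0,0],[0,0,0],-1],[[0,0,0],[0,0,0],-1],[[0,0,0],[0,0,0],-1],[[0,0,0],[0,0,0],-1],[[0,0,0],[0,0,0],-1]]' >/dev/null
python3 - <<'E'
from h import *
s,R=st(); M=cam('wrist'); im=snap('wrist','w32.png'); np.save('w32.npy',np.array([*M[:3],*M[3].ravel()])); snap('scene','s32.png')
E
```

```text
time: 40.37
tool_pos: [608.3, -308.0, 39.1]
tcp_rot: [79.7, 89.9, -10.3]
ft_force: [0.3, 0.1, -0.3]
finger_gap: 77.0
time: 40.78
tool_pos: [607.7, -307.6, 201.5]
tcp_rot: [94.3, 89.9, 4.3]
ft_force: [0.9, -0.2, 0.6]
finger_gap: 76.7
time: 41.2
tool_pos: [525.5, -236.3, 305.4]
tcp_rot: [62.2, 89.6, -27.7]
ft_force: [-0.0, 0.3, 0.2]
finger_gap: 28.8
t 41.62 tcp [ 528.2 -238.   297.6] x [-0.001  0.001 -1.   ] jawang -89.96 j [-29.3   3.4  83.6   0.   93.1  60.6] F [-0.6  0.   0.1] gap -0.0
```

View pics/w32.png

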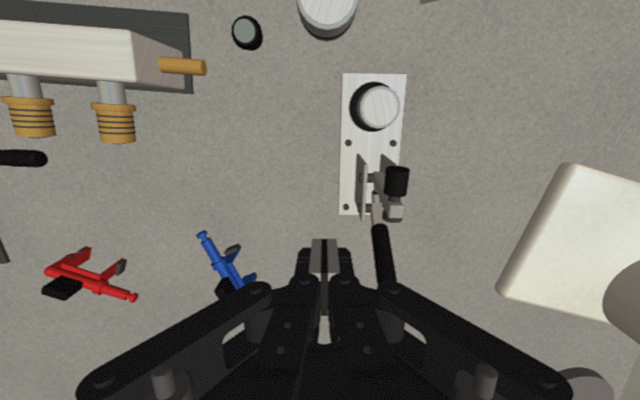

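```bash

python3 - <<'E'
from h import *
a=np.load('w32.npy'); M=(a[0],a[1],a[2],a[3:].reshape(4,4))
im=cv2.imread('pics/w32.png')
print('holder',onz('wrist',379.5,107,57,M).round(1))
B=lambda x,y:(340+x/4,110+y/4);S=lambda x,y:(220+x/4,110+y/4)
print('knob',tri(('top',*B(441,350)),('scene',*S(236,120))))
print('armtop',tri(('top',*B(443,393)),('scene',*S(270,100))))
print('handle tip wrist/scene',)
cv2.imwrite('pics/w32a.png',cv2.resize(im[60:300,300:440],None,fx=4,fy=2.5,interpolation=2))
E
python3 -m jog '[[[-0.03,-0.02,0],[0,0,0],-1],[[-0.06,-0.045,0],[0,0,0],-1],[[-0.085,-0.067,-0.01],[0,0,0],-1],[[-0.09,-0.067,-0.025],[0,0,0],-1],[[-0.09,-0.067,-0.04],[0,0,0],-1]]'
python3 -m jog '[[[0,0,0],[0,0,0],-1],[[0,0,0],[0,0,0],-1],[[0,0,0],[0,0,0],-1],[[0,0,0],[0,0,0],-1],[[0,0,0],[0,0,0],-1]]'
python3 - <<'E'
from h import *
s,R=st(); im=snap('wrist','w33.png'); w=snap('scene','s33.png')
cv2.imwrite('pics/w33a.png',np.hstack([cv2.resize(im[60:400,220:420,::-1],(400,560),interpolation=2),cv2.resize(w[80:220,230:340,::-1],(400,560),interpolation=2)]))
E
```

```text
holder [ 607.9 -308.4   57. ]
knob (array([ 540.88779685, -306.18482106,  169.77921135]), np.float64(2.561432434603263))
armtop (array([ 513.79774869, -301.66737895,  182.24299502]), np.float64(0.5759117243949884))
handle tip wrist/scene
time: 42.13
tool_pos: [436.6, -306.6, 258.7]
tcp_rot: [57.5, 89.9, -32.7]
ft_force: [-0.1, 0.7, -0.0]
finger_gap: 0.2
time: 42.55
tool_pos: [438.8, -304.9, 259.9]
tcp_rot: [66.6, 89.9, -23.3]
ft_force: [1.0, -0.1, -0.0]
finger_gap: 0.1
t 42.55 tcp [ 438.8 -304.9  259.9] x [ 0.002 -0.001 -1.   ] jawang -89.91 j [-40.3  -3.3  94.2   0.   89.   49.6] F [ 1.  -0.1 -0. ] gap 0.1
```

View pics/w33a.png

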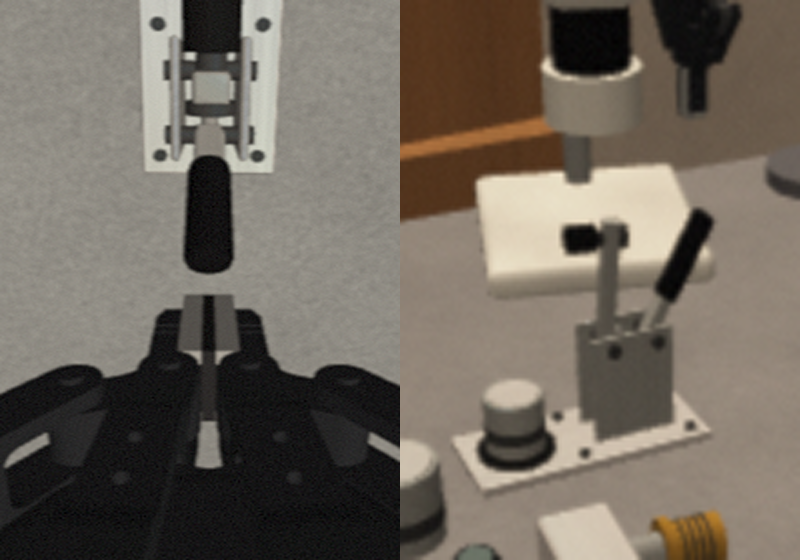

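View pics/w32a.png

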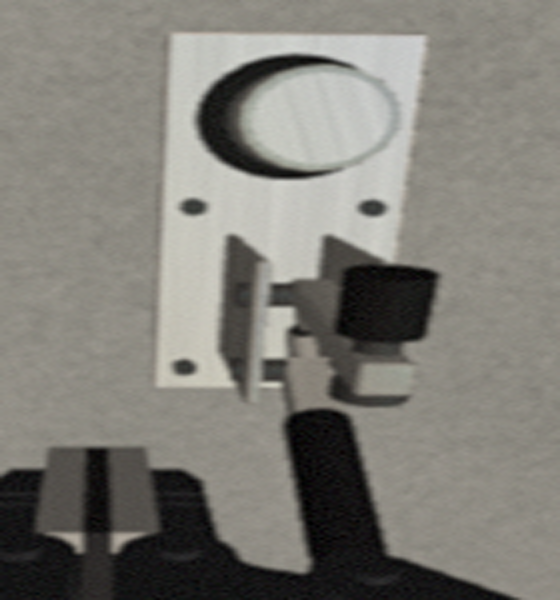

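```bash

python3 -m jog '[[[-0.001,0,-0.025],[0,0,0],-1],[[-0.001,0,-0.045],[0,0,0],-1],[[-0.001,0,-0.06],[0,0,0],-1],[[-0.001,0,-0.065],[0,0,0],-1],[[-0.001,0,-0.065],[0,0,0],-1]]'
python3 -m jog '[[[-0.002,0,-0.004],[0,0,0],-1],[[-0.004,0,-0.008],[0,0,0],-1],[[-0.007,0,-0.013],[0,0,0],-1],[[-0.010,0,-0.018],[0,0,0],-1],[[-0.012,0,-0.022],[0,0,0],-1]]'
python3 - <<'E'
from h import *
s,R=st(); w=snap('scene','s34.png')
cv2.imwrite('pics/s34a.png',cv2.resize(w[80:220,230:340,::-1],None,fx=4,fy=4,interpolation=2))
E
```

```text
time: 43.07
tool_pos: [436.3, -304.1, 192.4]
tcp_rot: [-147.9, 89.9, 122.2]
ft_force: [-1.0, 0.8, -0.2]
finger_gap: 0.3
time: 43.48
tool_pos: [424.5, -306.9, 176.5]
tcp_rot: [20.4, 89.7, -69.6]
ft_force: [-21.9, 2.5, 31.2]
finger_gap: -0.1
t 43.48 tcp [ 424.5 -306.9  176.5] x [ 0.002 -0.005 -1.   ] jawang -89.98 j [-4.140e+01 -2.400e+00  1.021e+02 -1.000e-01  8.010e+01  4.860e+01] F [-21.9   2.5  31.2] gap -0.1
```

View pics/s34a.png

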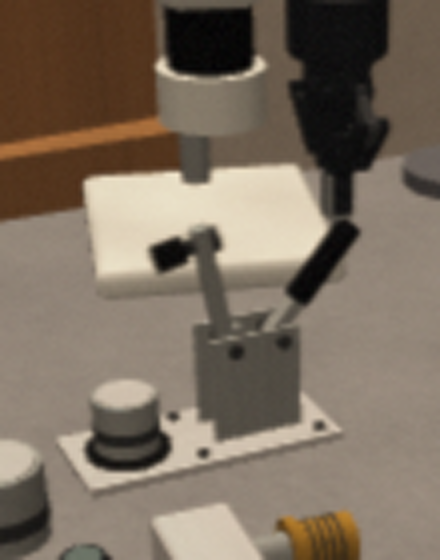

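```bash

python3 -m jog '[[[-0.006,0,-0.006],[0,0,0],-1],[[-0.011,0,-0.012],[0,0,0],-1],[[-0.015,0,-0.018],[0,0,0],-1],[[-0.018,0,-0.024],[0,0,0],-1],[[-0.021,0,-0.03],[0,0,0],-1]]'
python3 - <<'E'
from h import *
s,R=st(); w=snap('scene','s35.png')
cv2.imwrite('pics/s35a.png',cv2.resize(w[80:220,230:340,::-1],None,fx=4,fy=4,interpolation=2))
E
```

```text
time: 43.95
tool_pos: [403.3, -304.5, 140.7]
tcp_rot: [157.1, 90.0, 67.1]
ft_force: [0.2, -0.1, 0.2]
finger_gap: 0.2
t 43.95 tcp [ 403.3 -304.5  140.7] x [ 0.     0.001 -1.   ] jawang -89.96 j [-42.9  -3.2 106.7   0.   76.5  47. ] F [ 0.2 -0.1  0.2] gap 0.2
```

View pics/s35a.png

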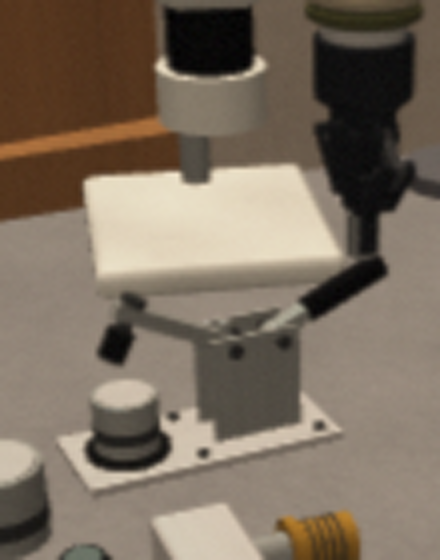

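```bash

python3 -m jog '[[[0,0,-0.01],[0,0,0],-1],[[0,0,-0.02],[0,0,0],-1],[[0,0,-0.03],[0,0,0],-1],[[0,0,-0.036],[0,0,0],-1],[[0,0,-0.04],[0,0,0],-1]]'
python3 -m jog '[[[0,0,-0.004],[0,0,0],-1],[[0,0,-0.008],[0,0,0],-1],[[0,0,-0.01],[0,0,0],-1],[[0,0,-0.012],[0,0,0],-1],[[0,0,-0.012],[0,0,0],-1]]'
python3 - <<'E'
from h import *
s,R=st(); w=snap('scene','s36.png')
cv2.imwrite('pics/s36a.png',cv2.resize(w[80:220,230:340,::-1],None,fx=4,fy=4,interpolation=2))
E
```

```text
time: 44.42
tool_pos: [403.6, -304.4, 100.3]
tcp_rot: [-168.5, 89.9, 101.5]
ft_force: [-0.6, -0.5, 0.1]
finger_gap: 0.1
time: 44.83
tool_pos: [404.5, -305.1, 93.7]
tcp_rot: [78.5, 89.9, -11.5]
ft_force: [-15.4, 13.1, 35.7]
finger_gap: 0.1
t 44.83 tcp [ 404.5 -305.1   93.7] x [ 0.001 -0.    -1.   ] jawang -89.93 j [-4.290e+01 -1.000e-01  1.089e+02  0.000e+00  7.110e+01  4.710e+01] F [-15.4  13.1  35.7] gap 0.1
```

View pics/s36a.png

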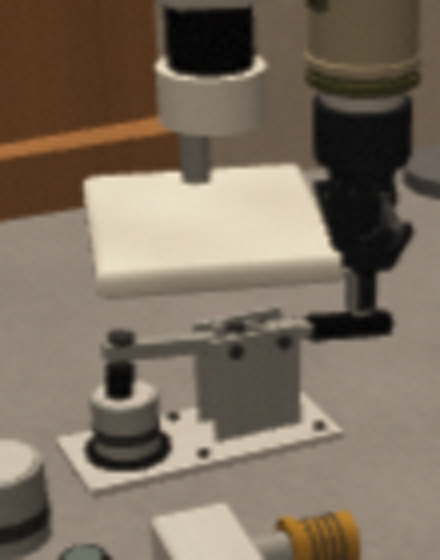

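```bash

python3 -m jog '[[[0,0,0.012],[0,0,0],-1],[[0,0,0.03],[0,0,0],-1],[[0,0,0.06],[0,0,0],-1],[[0,0,0.1],[0,0,0],-1],[[0,0,0.14],[0,0,0],-1]]'
python3 -m jog '[[[0,0.03,0.02],[0,0,0],-1],[[0,0.06,0.04],[0,0,0],-1],[[0,0.09,0.06],[0,0,0],-1],[[0,0.1,0.06],[0,0,0],-1],[[0,0.1,0.06],[0,0,0],-1]]'
python3 -m jog '[[[0,0,0],[0,0,0],-1],[[0,0,0],[0,0,0],-1],[[0,0,0],[0,0,0],-1],[[0,0,0],[0,0,0],-1],[[0,0,0],[0,0,0],-1]]' >/dev/null
python3 - <<'E'
from h import *
s,R=st(); w=snap('scene','s37.png'); snap('top','t37.png'); im=snap('wrist','w37.png')
cv2.imwrite('pics/s37a.png',cv2.resize(w[130:220,230:340,::-1],None,fx=7,fy=6,interpolation=2))
E
```

```text
time: 45.3
tool_pos: [403.5, -304.1, 230.3]
tcp_rot: [-167.3, 89.9, 102.8]
ft_force: [1.2, -0.9, 0.1]
finger_gap: -0.3
time: 45.72
tool_pos: [405.1, -203.3, 291.6]
tcp_rot: [72.2, 89.7, -17.5]
ft_force: [-0.5, 0.2, -0.5]
finger_gap: -0.3
t 46.13 tcp [ 403.7 -205.4  288.9] x [-0.     0.001 -1.   ] jawang -90.02 j [-33.5 -16.7 103.    0.   93.7  56.5] F [-0.2 -0.7  0.2] gap -0.1
```

View pics/s37a.png

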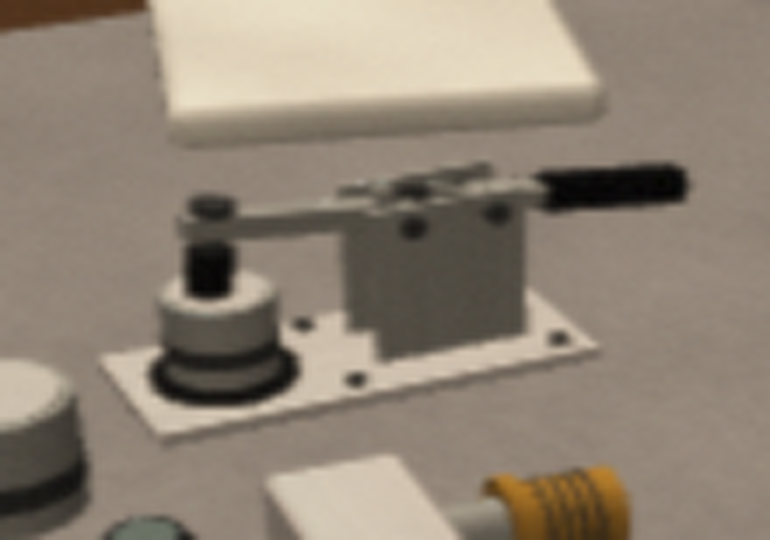

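View pics/t37.png

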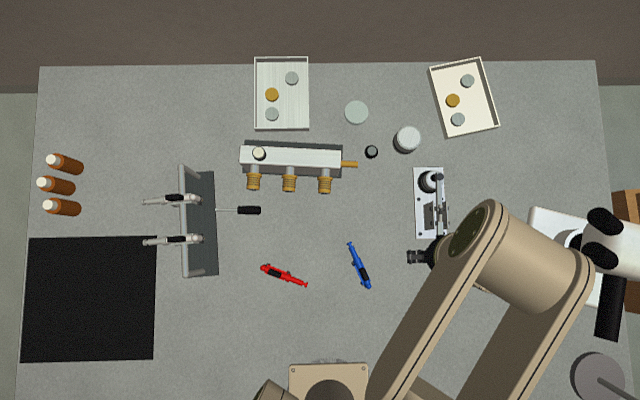

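View pics/s37.png

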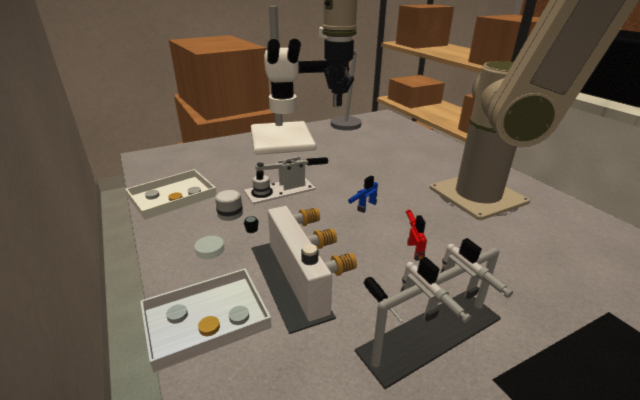

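```bash

python3 - <<'E'
from h import *
for th in(7,3,-2,-4.6,-7):
    t=np.radians(th); p=[proj('scene',[484-rr*np.cos(t),-305.3,85+rr*np.sin(t)]) for rr in(45,85,105)]; print(th,[((u-230)*7,(v-130)*6) for u,v in p])
def pl(u,v,y=-305.3):
    c,d=ray('scene',u,v); return c+d*(y-c[1])/d[1]
for x,y in [(548,192),(610,188),(683,182)]: print(pl(230+x/7,130+y/6).round(1))
E
```

```text
7 [(np.float64(556.7228791563529), np.float64(167.9501866592177)), (np.float64(634.1881056046539), np.float64(145.98739095412668)), (np.float64(672.3039881942378), np.float64(135.18084741432364))]
3 [(np.float64(557.3079346706786), np.float64(173.22343567733003)), (np.float64(635.0779377657625), np.float64(155.88703421618368)), (np.float64(673.2745602795203), np.float64(147.3722861641777))]
-2 [(np.float64(557.4312801552593), np.float64(179.92686420639035)), (np.float64(635.0684358655774), np.float64(168.43422803549487)), (np.float64(673.1186157168179), np.float64(162.8016559858554))]
-4.6 [(np.float64(557.2290977432215), np.float64(183.44669105142998)), (np.float64(634.5742618736876), np.float64(175.0072742174612)), (np.float64(672.441691565574), np.float64(170.87541895289996))]
-7 [(np.float64(556.8815934755389), np.float64(186.70852657226015)), (np.float64(633.8236174391469), np.float64(181.08995674499994)), (np.float64(671.4588033746053), np.float64(178.34170670883879))]
[ 443.9 -305.3   77.3]
[ 412.  -305.3   73.1]
[ 373.6 -305.3   68.7]
```

```bash
python3 -c "
from h import *
print(order.hand_in()); st()"
```

```text
the job is handed in; nothing more can be done
None
the job is handed in; nothing more can be done
```

The job is done and handed in. The hand-in gives no verdict, so the result rests on my own checks below.

- **Nozzles:** Only couplers 0 and 2 held one. I pulled each sleeve back until the nozzle had moved out about 15 mm, then let it snap forward. I drew each nozzle out and hung both astride the rail, about 100 mm apart.
- **Holder and clamp:** With both nozzles hanging, I stood the smaller steel pot on the rubber pad and pushed the clamp handle down to its stop.

The last pictures, taken just before hand-in, showed:
- **Rail and sleeves:** both nozzles sat astride the bar and all three sleeves were forward.
- **Holder:** it was about 1.5 mm from the pad centre, measured before clamping. The spindle stood on it afterwards.
- **Clamp handle:** it sloped 7.0 degrees below level, which matches the locked position.
- **Bystanders and robot:** the loupe and screwdriver had not visibly moved, and the robot stood clear of everything.

Some points could not be confirmed or did not match expectations:
- **Pull force:** the sleeves needed much more force than the 4–9 N springs suggest. The wrist read up to about 83 N, below the 120 N limit. The wrist moments and tilt test put this load on the sleeve at the fingers, not on the gripper's body (40 N limit), but that is my inference.
- **Sleeve 0:** it stuck short of full travel until I shook it slightly from side to side.
- **Spindle force:** I could not measure the pressure on the holder directly.

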